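# Stickering the next bar onto the stock rack

## Task

Lay the two pale wooden sticks flat across the layer of brass bars in the blue stock rack, whose lift bed may stand at any height, one in line with each yellow mark and each with its end pushed home against the far fence. Then lay the copper bar level across both sticks, about midway along them, parallel to the brass bars and with its end home against the blue end plate. Set everything down gently without dropping or ramming it, let go, and leave alone the red strip, the jar, the steel block and the loose tools.

Things in the scene. Friction and masses are not known exactly. Their poses are not given: they have to be found in the camera images.
- rack: Fixed stock rack of blue steel with a lift bed, turned by up to 0.2 rad. Origin: on the bench, under the middle of the bed. +x points to the far fence (inner face at x = 75 mm, top 115 mm above the bench, y from -118 to 107 mm), -y to the end plate (inner face at y = -110 mm, top 135 mm above the bench, along x). The other two sides are open. Everything on it is rigid.
- layer_low (a point): Rack frame (0, 0, 40) mm. Three brass bars, fixed, 30 mm wide, 200 mm long, lie along the rack's y on the bed at rack x = -50, 0, 50 mm, reaching from y = -105 to 95 mm. The bed stands at a new height each time: the bars' top is level and from 0 to 45 mm above this point (40 to 85 mm above the bench). That height is not told: feel for it or look.
- mark_right (a point): Top of the yellow mark, 20 mm wide, on the fence face near the end plate: rack frame (75, -40, 115) mm. The mark runs down the fence; the stick's end meets it there.
- mark_left (a point): Top of the other yellow mark on the fence face: rack frame (75, 55, 115) mm.
- end_face (a point): Top of the inner face of the end plate: rack frame (0, -110, 135) mm.
- rest: Fixed slanted stick rest of grey and dark steel, 150 x 205 mm; origin on the bench under its centre. Its open frame rises at 40 degrees towards its +x (away from the robot) and has three places 60 mm apart along y. Each stick lies up the slope on two cross rails, 100 mm apart, against a lip at its foot, between 8 mm high ribs on the lower rail; under its middle is open space.
- stick_a: Loose pale wooden spacer stick, 140 x 20 x 16 mm (its x, y, z), about 35 g. Origin: its centre (91 mm above the bench at the start). At the start its x runs up the slope of the rest at 40 degrees, its z is square to the slope, pointing up and towards the robot. Lying on the brass bars its centre is 8 mm above their top; with its end on the fence its centre is at rack x = 5 mm.
- stick_b: The other, identical, pale wooden stick. Either stick may go to either mark.
- thin_strip: Red strip 140 x 20 x 6 mm in the third place of the rest, to be left there; origin 8 mm above its underside.
- bar: Loose copper box-section bar, 200 x 40 x 16 mm (its x, y, z), about 0.4 kg, lying flat on the bench between rest and rack, at the start pointing roughly away from the robot. Origin: centre of its underside. On the sticks its underside is 16 mm above the brass bars' top; home against the end plate its origin is at rack y = -10 mm.
- hammer: Loose steel hammer, 260 mm long, lying at the back; leave it.
- mallet: Loose wooden mallet at the right; leave it.
- dome_block: Loose steel cylinder block, 70 mm across, 50 mm high, origin under its centre, behind the copper bar; leave it.
- polish_jar: Loose jar, 60 mm across, 70 mm high, near left; leave it.
- spanner: Loose steel spanner, 180 mm long, near right; leave it.
Mind the look-alikes: they are no part of the job. What is shaped like the stick_b but black or turquoise is not meant.

How it is judged:
On the way:
1. both pale sticks lie on the brass bars, in line with the marks, home on the fence, and let go ((((x of stick_a in the frame of rack above 0.0015 m and y of stick_a in the frame of rack between -0.052 and -0.028 m and z of stick_a in the frame of rack between 0.044 and 0.098 m and angle between stick_a's own x axis and vertical between 1.535 and 1.606 rad and angle between the x axis of stick_a and the x axis of rack, either way round below 0.09 rad and contact force between stick_a and rack above 0.05 N and linear speed of stick_a below 0.02 m/s) and (x of stick_b in the frame of rack above 0.0015 m and y of stick_b in the frame of rack between 0.043 and 0.067 m and z of stick_b in the frame of rack between 0.044 and 0.098 m and angle between stick_b's own x axis and vertical between 1.535 and 1.606 rad and angle between the x axis of stick_b and the x axis of rack, either way round below 0.09 rad and contact force between stick_b and rack above 0.05 N and linear speed of stick_b below 0.02 m/s)) or ((x of stick_b in the frame of rack above 0.0015 m and y of stick_b in the frame of rack between -0.052 and -0.028 m and z of stick_b in the frame of rack between 0.044 and 0.098 m and angle between stick_b's own x axis and vertical between 1.535 and 1.606 rad and angle between the x axis of stick_b and the x axis of rack, either way round below 0.09 rad and contact force between stick_b and rack above 0.05 N and linear speed of stick_b below 0.02 m/s) and (x of stick_a in the frame of rack above 0.0015 m and y of stick_a in the frame of rack between 0.043 and 0.067 m and z of stick_a in the frame of rack between 0.044 and 0.098 m and angle between stick_a's own x axis and vertical between 1.535 and 1.606 rad and angle between the x axis of stick_a and the x axis of rack, either way round below 0.09 rad and contact force between stick_a and rack above 0.05 N and linear speed of stick_a below 0.02 m/s))) and contact force between the fingers and stick_a below 0.2 N and contact force between the fingers and stick_b below 0.2 N), for 0.2 s.
At the end, for the whole second after the job is handed in: A pale stick flat on the brass bars at each yellow mark (12 mm, 5 deg), its end within 3.5 mm of the far fence; the copper bar on both sticks, level, parallel to the brass bars (4 deg), within 30 mm of the sticks' middle, its end within 3.5 mm of the end plate; all released and at rest ((((x of stick_a in the frame of rack above 0.0015 m and y of stick_a in the frame of rack between -0.052 and -0.028 m and z of stick_a in the frame of rack between 0.044 and 0.098 m and angle between stick_a's own x axis and vertical between 1.535 and 1.606 rad and angle between the x axis of stick_a and the x axis of rack, either way round below 0.09 rad and contact force between stick_a and rack above 0.05 N and linear speed of stick_a below 0.02 m/s) and (x of stick_b in the frame of rack above 0.0015 m and y of stick_b in the frame of rack between 0.043 and 0.067 m and z of stick_b in the frame of rack between 0.044 and 0.098 m and angle between stick_b's own x axis and vertical between 1.535 and 1.606 rad and angle between the x axis of stick_b and the x axis of rack, either way round below 0.09 rad and contact force between stick_b and rack above 0.05 N and linear speed of stick_b below 0.02 m/s)) or ((x of stick_b in the frame of rack above 0.0015 m and y of stick_b in the frame of rack between -0.052 and -0.028 m and z of stick_b in the frame of rack between 0.044 and 0.098 m and angle between stick_b's own x axis and vertical between 1.535 and 1.606 rad and angle between the x axis of stick_b and the x axis of rack, either way round below 0.09 rad and contact force between stick_b and rack above 0.05 N and linear speed of stick_b below 0.02 m/s) and (x of stick_a in the frame of rack above 0.0015 m and y of stick_a in the frame of rack between 0.043 and 0.067 m and z of stick_a in the frame of rack between 0.044 and 0.098 m and angle between stick_a's own x axis and vertical between 1.535 and 1.606 rad and angle between the x axis of stick_a and the x axis of rack, either way round below 0.09 rad and contact force between stick_a and rack above 0.05 N and linear speed of stick_a below 0.02 m/s))) and x of bar in the frame of rack between -0.025 and 0.035 m and y of bar in the frame of rack below -0.0065 m and contact force between bar and stick_a above 0.1 N and contact force between bar and stick_b above 0.1 N and angle between bar's own z axis and vertical below 0.04 rad and angle between the x axis of bar and the y axis of rack, either way round below 0.07 rad and linear speed of bar below 0.02 m/s); the robot touches nothing.
It fails at once if the red strip, the jar, the block or a loose tool is moved by more than 30 mm (distance of any of thin_strip, hammer, mallet, dome_block, polish_jar, spanner from where it was at the start of the episode above 0.03 m).
It fails at once if a stick or the copper bar is rammed or pressed hard (over 70 N) against the rack or its bars, the bar onto a stick, or the fingers onto the rack (contact force between any of stick_a, stick_b, bar, the fingers and rack above 70 N or contact force between bar and stick_a above 70 N or contact force between bar and stick_b above 70 N).
It fails at once if a stick or the copper bar is dropped (falls faster than 0.3 m/s out of the fingers) ((linear speed of stick_a above 0.3 m/s and contact force between the fingers and stick_a below 0.01 N) or (linear speed of stick_b above 0.3 m/s and contact force between the fingers and stick_b below 0.01 N) or (linear speed of bar above 0.3 m/s and contact force between the fingers and bar below 0.01 N)).
It also fails if it takes over 72 s, if anything falls off the work surface, if the arm or the gripper's body presses on something with over 40 N, if the wrist force passes 120 N, or if a joint passes its speed limit or range.

## Robot

A 7-joint arm with a two-finger parallel gripper is mounted at the origin on the work surface. World frame = base frame: x ahead of the robot, y to its left, z up, the work surface at z = 0. Lengths are in m, angles in rad, forces in N, time in s.
With the tool pointing down it reaches from about 0.4 to 0.925 m from the base axis. Payload 4.1 kg.
Tool frame: the origin (TCP) lies at the very end of the fingers, on their centre line; the grasp point (between the pads) lies robot.hold_point_z behind it (robot.hold_point_z is the distance from the TCP to the grasp point, in m); z points along the fingers, y is the line along which they close (so a half turn about z gives the same grasp; the last joint's range is limited). The gripper opens to 85 mm and grips with 20 to 120 N. Pads are 22 mm wide; open, the fingers measure 114 mm over their backs; the gripper's body (76 mm by 85 mm) begins 54 mm behind the grasp point. The pads swing forward as they close: fully open they stand 13 mm farther back than shut.
Start: joints at [-1.442, 0.398, 0.045, 1.537, -0.019, 1.207, -0.051], TCP at [0.147, 0.633, 0.231] pointing down, gripper open.
Joint ranges: [-2.82, 2.82], [-0.49, 2.23], [-1.37, 1.46], [0, 2.46], [-1.36, 4.5], [0.23, 2], [-2.94, 2.94]. Speed limits (rad/s): [2.57, 2.57, 3.14, 3.14, 3.14, 3.14, 3.14].

## Interface

Orientations are given as [roll, pitch, yaw] about the fixed x, y, z axes, in that order (R = Rz(yaw) Ry(pitch) Rx(roll)).
In Python, from workcell import robot, camera, ticket, outline_of, mark_of gives the robot as it stands.
- The arm moves only by the tool drive_tool, never from a script. Its argument "series" is a list of rows, each an object of numbers: "wx", "wy", "wz": the turn, a rotation vector about the tool's x, y, z in degrees; "tx", "ty", "tz": the shift along the tool's x, y, z in units of 30 mm (1.0 is 30 mm); "hand": the finger opening in mm, from 0 to 85.4. A call has 1 to 20 rows; each row shifts and turns the commanded pose from where the row before left it, along the tool's axes as they then stand; what a row does not reach is not made up. A row lasts 1/12 s, in which the tool goes at most 41.7 mm and 7.16 degrees, less where a joint would pass 70% of its speed; a pose out of reach is approached as far as the arm can. A call is refused whole if a number of a shift passes 1 or a number of a turn 7.16, either way. A call with a gripper value outside its range is refused whole. The fingers move at their own pace and stop on an object; "newtons" is the grip in N (left out, the last holds). Time passes only in rows, so rows that do not move let the fingers close. It gives the time, the measured TCP pose, the force, the opening and the grip force at its end, in the units of the state.
- robot.sense(): the state, without advancing time (a new reading comes with each control period).
- camera(name): name is "scene" or "side" or "wrist"; returns a dict with "image" (420x560x3 uint8, red, green, blue), "fx", "fy", "cx", "cy" (pixels), "T" (4x4, takes a point from camera to world coordinates). Camera axes: x right, y up, looking along -z (the intrinsics and any distortion apply to the point x, -y, -z); pixel columns grow to the right and rows downward; lengths in m; the calibration is good to about 2 mm. A picture is of the moment at which its call begins. There is no depth.
- ticket.finish_job(): hands the job in; it is judged then, once.
Trained networks look in a picture, given as the dict that the camera call returned (one of the last four; its "shot" number tells which), for a name from the list of things; names that differ only in an ending like _2 or _b are one class to them, and where a whole thing is asked for, a point or a joint stands for the part that bears it (a point fixed in the world has none). Each returns a list of dicts, best first, with "p" (0 to 1); they miss things now and then, are a little off and sometimes report something else, mostly with a low value. They report only what shows in the picture. A call takes as long as a camera call. They do not tell look-alikes from the thing itself.
- outline_of(picture, label): "pixels" (420x560 bool, what is visible of it) and "rect" ([centre column, centre row, width, height] in pixels, round what is visible of it).
- mark_of(picture, label): "point" ([column, row] in pixels: a listed point, or the origin of a listed thing).
The state is a dict: "time": time; "joint_pos": joint angles; "qd": joint speeds; "joint_efforts": joint torques, N m; "position": TCP position; "ee_rot": TCP orientation; "contact_force": force on the tool from outside, world axes, zero at the start; "ft_torque": the same for the moment, N m; "grip_width": opening from 0.0 (shut) to 1.0 (fully open); "grip_force": force on a finger pad.
Only numpy, scipy, OpenCV 4.12 (cv2) and the standard library are available. Lean on these libraries where they do the work, as an engineer would, in place of code of your own. Each camera call takes 0.05 s, during which the arm holds its last target. There are 200 camera calls.

## Working session

There is one attempt and no reset: what is moved stays moved. The work goes in short steps, Python scripts to look and compute and a tool call to move; the robot and the scene stay as the last step left them, time stands still between calls to the robot, and variables do not carry over. Pictures are saved under pics/ and viewed, at most 10 in all, crops included, and the job is handed in when it is done.

Besides the shell and the picture viewer there is one more tool, called after ">>>" as name(argument=value, ...) on one line, values as JSON. drive_tool: Moves the arm, as the interface text tells. Its arguments: {"type":"object","properties":{"series":{"type":"array","items":{"type":"object","properties":{"wx":{"type":"number"},"wy":{"type":"number"},"wz":{"type":"number"},"tx":{"type":"number"},"ty":{"type":"number"},"tz":{"type":"number"},"hand":{"type":"number"}}}},"newtons":{"type":"number"}},"required":["series"]}

```bash
mkdir -p pics; ls; cat > h.py <<'E'
import numpy as np, cv2
from scipy.spatial.transform import Rotation as Ro
from workcell import robot,camera,ticket,outline_of,mark_of
def ray(c,p):
    T=np.array(c["T"]);d=np.array([(p[0]-c["cx"])/c["fx"],-(p[1]-c["cy"])/c["fy"],-1.])
    d=T[:3,:3]@d;return T[:3,3],d/np.linalg.norm(d)
def atz(c,p,z):
    o,d=ray(c,p);return o+d*(z-o[2])/d[2]
def proj(c,P):
    T=np.array(c["T"]);q=T[:3,:3].T@(np.array(P)-T[:3,3])
    return np.array([c["cx"]+c["fx"]*q[0]/-q[2],c["cy"]-c["fy"]*q[1]/-q[2]])
def tri(l):
    A=np.zeros((3,3));b=np.zeros(3)
    for c,p in l:
        o,d=ray(c,p);M=np.eye(3)-np.outer(d,d);A+=M;b+=M@o
    return np.linalg.solve(A,b)
def save(im,n): cv2.imwrite("pics/"+n,cv2.cvtColor(im,cv2.COLOR_RGB2BGR))
E
cat > a.py <<'E'
from h import *
np.set_printoptions(precision=4,suppress=True)
cs={}
s=robot.sense();print(s, robot.hold_point_z)
for n in ("scene","side"):
    c=camera(n);cs[n]=c;print(n,{k:c[k] for k in c if k!="image"})
    save(c["image"],n+"0.png")
    for l in ["mark_right","mark_left","end_face","layer_low","rest","rack","stick_a","thin_strip","bar"]:
        print(l,[(np.round(m["point"],1).tolist(),round(m["p"],2)) for m in mark_of(c,l)[:4]])
E
python3 a.py
```

```text
pics
{'time': 0.0, 'joint_pos': array([-1.442 ,  0.3992,  0.0451,  1.5379, -0.0187,  1.2069, -0.0507]), 'qd': array([ 0.0016,  0.0012, -0.0015, -0.0013, -0.0004, -0.0018, -0.0005]), 'joint_efforts': array([ -0.0001, -47.5133,   1.3649, -25.4223,   0.0117,   0.0097,
         0.    ]), 'position': array([0.1466, 0.6326, 0.2303]), 'ee_rot': array([-3.1396,  0.0001,  2.9139]), 'contact_force': array([ 0.0899, -0.7371,  0.1954]), 'ft_torque': array([ 0.0292, -0.0114, -0.0372]), 'grip_force': 0.0, 'grip_width': 1.0019856205218813} 0.0187
scene {'fx': 413.8818885322646, 'fy': 413.8818885322646, 'cx': 279.67075675950844, 'cy': 212.20444984496345, 'T': array([[-0.2699, -0.8196,  0.5055,  1.0633],
       [ 0.9629, -0.225 ,  0.1493,  0.1391],
       [-0.0086,  0.527 ,  0.8498,  1.0647],
       [ 0.    ,  0.    ,  0.    ,  1.    ]]), 'shot': 1}
mark_right [([183.7, 248.2], 0.95)]
mark_left [([210.9, 246.9], 0.63), ([218.4, 256.1], 0.6)]
end_face [([167.0, 216.6], 0.86), ([208.4, 250.9], 0.66)]
layer_low [([211.5, 243.0], 0.64), ([406.4, 284.4], 0.48)]
rest [([376.5, 289.9], 0.7)]
rack [([212.0, 
[... 280 characters left out ...]
9618480024, 'cy': 210.1931517401806, 'T': array([[-0.9034,  0.2408, -0.3548, -0.0332],
       [-0.4284, -0.5427,  0.7225,  1.0657],
       [-0.0185,  0.8047,  0.5934,  1.0095],
       [ 0.    ,  0.    ,  0.    ,  1.    ]]), 'shot': 2}
mark_right [([255.8, 167.3], 0.79)]
mark_left [([246.7, 178.7], 0.76), ([209.8, 251.5], 0.75)]
end_face [([282.6, 158.3], 0.72), ([201.6, 263.7], 0.61)]
layer_low [([271.2, 194.0], 0.89), ([174.9, 252.1], 0.32)]
rest [([203.6, 287.5], 0.87)]
rack [([270.6, 205.3], 0.83), ([245.2, 337.1], 0.61)]
stick_a [([199.7, 265.2], 0.95), ([188.6, 278.5], 0.86), ([265.2, 296.3], 0.77), ([315.6, 330.2], 0.74)]
thin_strip [([209.8, 251.4], 0.81)]
bar [([268.1, 247.4], 0.49)]
```

View pics/scene0.png

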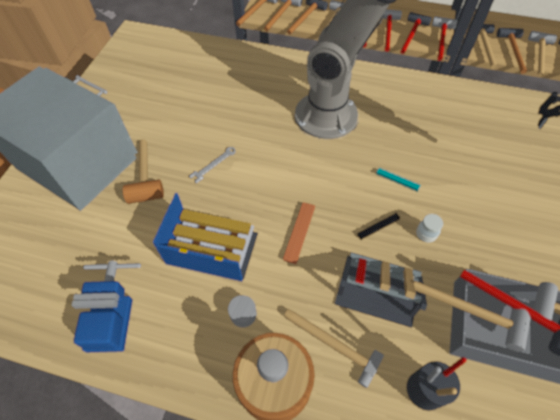

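View pics/side0.png

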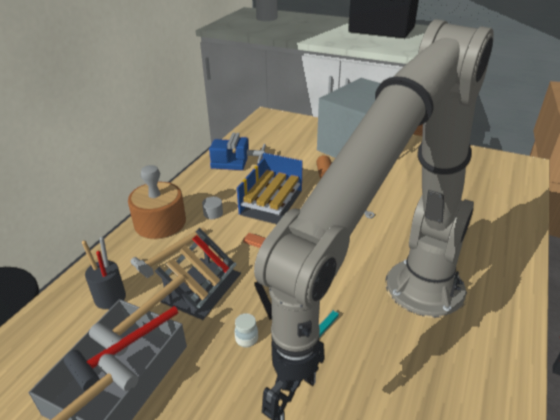

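The scene shows the rack at (208,240), copper bar (300,232), rest (380,290) with red strip (361,270) and pale sticks at about (385,277) and (407,283). Black (380,225) and turquoise (397,179) are look-alikes on the bench. I'll confirm this in an enlarged crop.

```bash
cat > b.py <<'E'
from h import *
np.set_printoptions(precision=4,suppress=True)
im=cv2.imread("pics/scene0.png"); 
a=cv2.resize(im[190:290,150:270],(480,400),interpolation=cv2.INTER_CUBIC)
b=cv2.resize(im[245:335,330:440],(320,262),interpolation=cv2.INTER_CUBIC)
o=np.zeros((400,800,3),np.uint8);o[:,:480]=a;o[:262,480:]=b
cv2.imwrite("pics/crop0.png",o)
c=camera("scene");c2=camera("side")
print("bar",atz(c,mark_of(c,"bar")[0]["point"],0.008))
o=outline_of(c,"bar")[0];m=o["pixels"];r=np.argwhere(m)[:,::-1].astype(float)
P=np.array([atz(c,p,0.016)[:2] for p in r]);print(cv2.minAreaRect(P.astype(np.float32)*1000))
print("fence mr",atz(c,(183.7,248.2),.115),"ef",atz(c,(167,216.6),.135),"rest",atz(c,(376.5,289.9),0.0))
print("2view mr",tri([(c,(183.7,248.2)),(c2,(255.8,167.3))]),"ml?",tri([(c,(210.9,246.9)),(c2,(246.7,178.7))]),"ef",tri([(c,(167,216.6)),(c2,(282.6,158.3))]))
for p in [(384.5,278.2),(410.1,281.4),(362.2,267.4)]: print(p,atz(c,p,.091))
for l in ["stick_a","thin_strip","rack","rest","jar","hammer","dome_block"]:
    try: print(l,[(np.round(x["rect"]).tolist(),round(x["p"],2)) for x in outline_of(c,l)[:5]])
    except Exception as e: print(l,e)
E
python3 b.py
```

```text
bar [0.4972 0.0256 0.008 ]
((487.9114990234375, 25.909225463867188), (42.747310638427734, 205.04019165039062), 87.60397338867188)
fence mr [ 0.6684 -0.236   0.115 ] ef [ 0.602  -0.3067  0.135 ] rest [0.5989 0.2715 0.    ]
2view mr [ 0.673  -0.2313  0.1203] ml? [ 0.661  -0.1557  0.1255] ef [ 0.6018 -0.3068  0.1329]
(384.5, 278.2) [0.6024 0.2748 0.091 ]
(410.1, 281.4) [0.5939 0.3376 0.091 ]
(362.2, 267.4) [0.588  0.2159 0.091 ]
stick_a [([408.0, 284.0, 17.0, 32.0], 0.86), ([385.0, 278.0, 12.0, 27.0], 0.8), ([376.0, 228.0, 46.0, 22.0], 0.66), ([396.0, 180.0, 43.0, 24.0], 0.63)]
thin_strip [([361.0, 270.0, 10.0, 23.0], 0.61)]
rack [([205.0, 237.0, 107.0, 84.0], 0.81)]
rest [([383.0, 291.0, 94.0, 76.0], 0.58)]
jar it knows: bar, dome_block, end_face, hammer, layer_low, mallet, mark_left, mark_right, polish_jar, rack, rest, spanner, stick, thin_strip
hammer [([334.0, 350.0, 103.0, 78.0], 0.91)]
dome_block [([242.0, 311.0, 27.0, 30.0], 0.77)]
```

View pics/crop0.png

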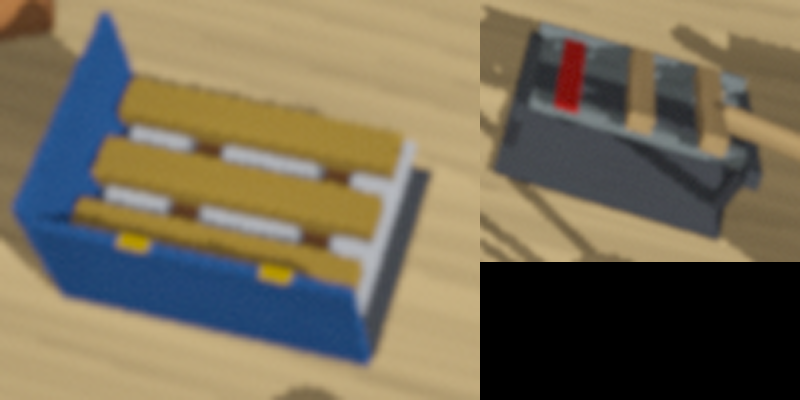

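```bash
cat >> h.py <<'E'
def plan(pos=None,R=None,rows=None):
    """remaining shift in tool units (30mm) of measured pose, and rotvec deg"""
    s=robot.sense();Rc=Ro.from_euler("xyz",s["ee_rot"])
    if R is not None: print("rotvec deg",np.round((Rc.inv()*R).as_rotvec(degrees=True),1))
    if pos is not None:
        d=np.array(pos)-s["position"]
        print("units now-axes",np.round(Rc.inv().apply(d)/.03,2), "target-axes",np.round(R.inv().apply(d)/.03,2) if R is not None else "")
def Rtool(xdir,tilt=0):  # tool pointing down, tool x along world angle xdir, tilted about tool y by tilt deg
    return Ro.from_euler("z",xdir)*Ro.from_euler("x",np.pi)*Ro.from_euler("y",tilt,degrees=True)
E
cat > c.py <<'E'
from h import *
np.set_printoptions(precision=4,suppress=True)
c=camera("scene");c2=camera("side")
mr=atz(c,(183.5,249),.115);ml=atz(c,(218.5,257),.115);ef=atz(c,(167,216.6),.135)
print(mr,ml,ef)
v=ml-mr;print("len",np.linalg.norm(v),"yaw",np.arctan2(-v[0],v[1]))
print("handle tip",tri([(c,(414,282)),(c2,(192,276))]))
from scipy.optimize import least_squares
ms=[]
for o in outline_of(c,"stick_a")[:2]+outline_of(c,"thin_strip")[:1]:
    p=np.argwhere(o["pixels"])[:,::-1].mean(0);ms.append(p);print(p)
for p in [(199.7,265.2),(188.6,278.5)]: print(p)
n=np.array([-np.sin(np.radians(40)),0,np.cos(np.radians(40))])
def f(q):
    R=Ro.from_euler("z",q[2]);r=[]
    for y,m,h in [(.06,ms[0],.006),(0,ms[1],.006),(-.06,ms[2],-.003)]:
        r+=list(proj(c,np.array([q[0],q[1],.091])+R.apply(np.array([0,y,0])+n*h))-m)
    return r
s=least_squares(f,[.6,.27,0]);print("rest sticks centre",s.x,np.round(s.fun,1))
plan([s.x[0]-.18,s.x[1]+.06,.28],Rtool(np.pi+s.x[2],-40))
E
python3 c.py
```

```text
[ 0.6707 -0.2356  0.115 ] [ 0.6681 -0.1412  0.115 ] [ 0.602  -0.3067  0.135 ]
len 0.09450200198220599 yaw 0.027397956076221145
handle tip [0.5912 0.3374 0.1028]
[377.9218 226.2127]
[397.1963 179.4712]
[360.6811 270.5135]
(199.7, 265.2)
(188.6, 278.5)
rest sticks centre [0.4552 0.2396 1.3327] [  8.6 -18.1 -19.   45.1  10.4 -26.5]
rotvec deg [-31.1 -31.4 -85.4]
units now-axes [-6.68 -9.87 -1.62] target-axes [ 6.46 -6.78 -7.54]
```

```bash
cat > d.py <<'E'
from h import *
np.set_printoptions(precision=4,suppress=True)
c=camera("scene");c2=camera("side")
print(tri([(c,(384.5,278)),(c2,(199.7,265.2))]),tri([(c,(409,282.5)),(c2,(188.6,278.5))]),tri([(c,(362.2,267.4)),(c2,(209.8,251.4))]))
from scipy.optimize import least_squares
ms=[(408,283),(385,278),(360.7,270.5)]
n=np.array([-np.sin(np.radians(40)),0,np.cos(np.radians(40))])
def f(q):
    R=Ro.from_euler("z",q[2]);r=[]
    for y,m,h in [(.06,ms[0],.006),(0,ms[1],.006),(-.06,ms[2],-.003)]:
        r+=list(proj(c,np.array([q[0],q[1],.091])+R.apply(np.array([0,y,0])+n*h))-m)
    return r
s=least_squares(f,[.6,.27,0]);print("rest sticks centre",s.x,np.round(s.fun,1))
plan([s.x[0]-.15,s.x[1]+.02,.26],Rtool(np.pi+s.x[2],-40))
im=cv2.cvtColor(c2["image"],cv2.COLOR_RGB2BGR)
cv2.imwrite("pics/crop1.png",cv2.resize(im[225:335,110:270],(800,550),interpolation=cv2.INTER_CUBIC))
E
python3 d.py
```

```text
[0.5998 0.2736 0.0896] [0.5969 0.3337 0.0923] [0.5949 0.217  0.1009]
rest sticks centre [ 0.6025  0.2735 -0.0915] [ 0.5  1.  -0.3 -1.9 -0.3  0.9]
rotvec deg [ -2.7 -39.9  -7.5]
units now-axes [-12.48  -8.73  -0.96] target-axes [ -9.18 -10.34   6.46]
```

View pics/crop1.png

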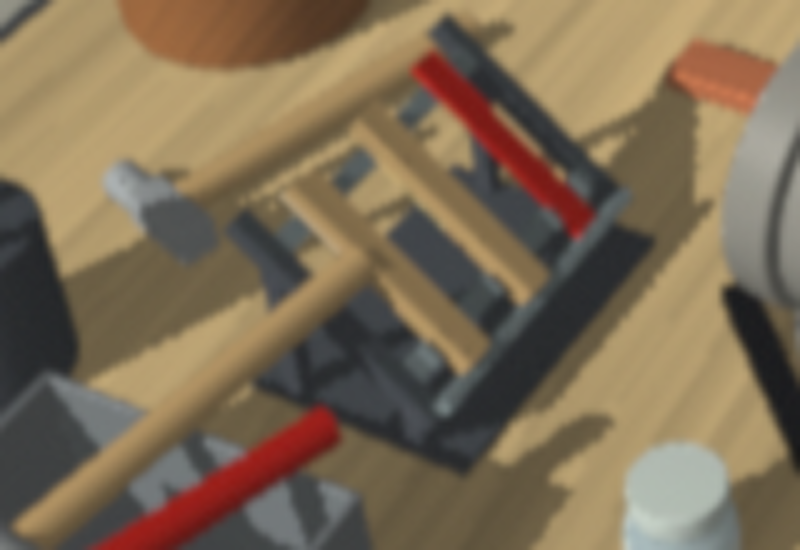

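The left stick at about (407,283) has a toolbox handle hanging over it, ending near (415,282). The middle stick is free, so I'll move to a viewing and pre-grasp pose for that one.

>>> drive_tool(series=[{"tx": -0.96,"ty": -0.67,"tz": -0.07},{"tx": -0.96,"ty": -0.67,"tz": -0.07},{"tx": -0.96,"ty": -0.67,"tz": -0.07},{"tx": -0.96,"ty": -0.67,"tz": -0.07},{"tx": -0.96,"ty": -0.67,"tz": -0.07},{"tx": -0.96,"ty": -0.67,"tz": -0.07},{"tx": -0.96,"ty": -0.67,"tz": -0.07},{"tx": -0.96,"ty": -0.67,"tz": -0.07},{"tx": -0.96,"ty": -0.67,"tz": -0.07},{"tx": -0.96,"ty": -0.67,"tz": -0.07},{"tx": -0.96,"ty": -0.67,"tz": -0.07},{"tx": -0.96,"ty": -0.67,"tz": -0.07},{"tx": -0.96,"ty": -0.67,"tz": -0.07},{"wx": -0.45,"wy": -6.65,"wz": -1.25},{"wx": -0.45,"wy": -6.65,"wz": -1.25},{"wx": -0.45,"wy": -6.65,"wz": -1.25},{"wx": -0.45,"wy": -6.65,"wz": -1.25},{"wx": -0.45,"wy": -6.65,"wz": -1.25},{"wx": -0.45,"wy": -6.65,"wz": -1.25},{}])

```text
invalid input at $.series[0]: expected keys wx, wy, wz, tx, ty, tz, hand
```

```bash
cat > e.py <<'E'
from h import *
np.set_printoptions(precision=4,suppress=True)
s=robot.sense();print(s["position"],s["ee_rot"],s["joint_pos"])
c=camera("wrist");save(c["image"],"w0.png");print(c["T"],c["fx"],c["cx"],c["cy"])
for l in ["stick_a","thin_strip"]: print(l,[(np.round(x["rect"]).tolist(),round(x["p"],2)) for x in outline_of(c,l)[:5]],[(np.round(m["point"],1).tolist(),round(m["p"],2)) for m in mark_of(c,l)[:4]])
c1=camera("scene");c2=camera("side")
print("tip",tri([(c1,(415,281)),(c2,(183,276.6))]))
E
python3 e.py
```

```text
[0.1468 0.6332 0.2313] [3.1415 0.     2.9139] [-1.442   0.3984  0.0451  1.5366 -0.0187  1.2069 -0.0507]
[[ 0.2245 -0.9295 -0.2926  0.0714]
 [ 0.9745  0.2145  0.066   0.6517]
 [ 0.0014 -0.2999  0.954   0.3733]
 [ 0.      0.      0.      1.    ]] 334.20907088136687 276.72975213895467 207.5961648326216
stick_a [([38.0, 296.0, 75.0, 21.0], 0.76)] [([11.7, 294.8], 0.84)]
thin_strip [] []
tip [0.6004 0.346  0.111 ]
```

View pics/w0.png

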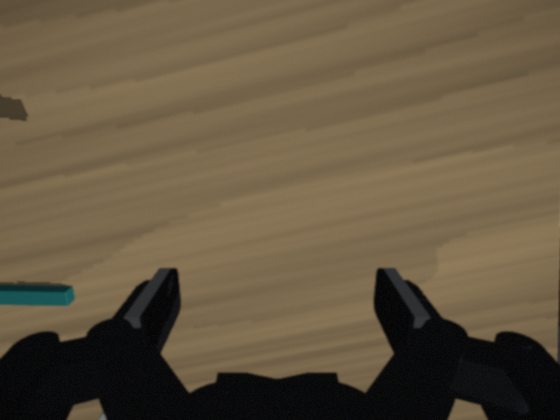

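The wrist view shows only the turquoise look-alike at (38,296), because the move was refused: every row needs all the keys.

>>> drive_tool(series=[{"tx": -0.96,"ty": -0.67,"tz": -0.07,"wx": 0,"wy": 0,"wz": 0,"hand": 45},{"tx": -0.96,"ty": -0.67,"tz": -0.07,"wx": 0,"wy": 0,"wz": 0,"hand": 45},{"tx": -0.96,"ty": -0.67,"tz": -0.07,"wx": 0,"wy": 0,"wz": 0,"hand": 45},{"tx": -0.96,"ty": -0.67,"tz": -0.07,"wx": 0,"wy": 0,"wz": 0,"hand": 45},{"tx": -0.96,"ty": -0.67,"tz": -0.07,"wx": 0,"wy": 0,"wz": 0,"hand": 45},{"tx": -0.96,"ty": -0.67,"tz": -0.07,"wx": 0,"wy": 0,"wz": 0,"hand": 45},{"tx": -0.96,"ty": -0.67,"tz": -0.07,"wx": 0,"wy": 0,"wz": 0,"hand": 45},{"tx": -0.96,"ty": -0.67,"tz": -0.07,"wx": 0,"wy": 0,"wz": 0,"hand": 45},{"tx": -0.96,"ty": -0.67,"tz": -0.07,"wx": 0,"wy": 0,"wz": 0,"hand": 45},{"tx": -0.96,"ty": -0.67,"tz": -0.07,"wx": 0,"wy": 0,"wz": 0,"hand": 45},{"tx": -0.96,"ty": -0.67,"tz": -0.07,"wx": 0,"wy": 0,"wz": 0,"hand": 45},{"tx": -0.96,"ty": -0.67,"tz": -0.07,"wx": 0,"wy": 0,"wz": 0,"hand": 45},{"tx": -0.96,"ty": -0.67,"tz": -0.07,"wx": 0,"wy": 0,"wz": 0,"hand": 45},{"tx": 0,"ty": 0,"tz": 0,"wx": -0.45,"wy": -6.65,"wz": -1.25,"hand": 45},{"tx": 0,"ty": 0,"tz": 0,"wx": -0.45,"wy": -6.65,"wz": -1.25,"hand": 45},{"tx": 0,"ty": 0,"tz": 0,"wx": -0.45,"wy": -6.65,"wz": -1.25,"hand": 45},{"tx": 0,"ty": 0,"tz": 0,"wx": -0.45,"wy": -6.65,"wz": -1.25,"hand": 45},{"tx": 0,"ty": 0,"tz": 0,"wx": -0.45,"wy": -6.65,"wz": -1.25,"hand": 45},{"tx": 0,"ty": 0,"tz": 0,"wx": -0.45,"wy": -6.65,"wz": -1.25,"hand": 45},{"tx": 0,"ty": 0,"tz": 0,"wx": 0,"wy": 0,"wz": 0,"hand": 45}])

```text
time: 3.82
position: [0.4482, 0.2939, 0.2553]
ee_rot: [-3.134, 0.694, 3.062]
contact_force: [-0.4, -0.4, -1.5]
grip_width: 0.524
grip_force: 0.0
```

```bash
sed -i 's/w0.png/w1.png/' e.py; python3 e.py
```

```text
[0.4482 0.2939 0.2553] [-3.1338  0.6939  3.0622] [-1.1826 -0.0201  0.1407  2.1779  0.8721  0.8626 -0.102 ]
[[ 0.0829 -0.5398 -0.8377  0.298 ]
 [ 0.9965  0.041   0.0722  0.3081]
 [-0.0046 -0.8408  0.5414  0.3152]
 [ 0.      0.      0.      1.    ]] 334.20907088136687 276.72975213895467 207.5961648326216
stick_a [([183.0, 17.0, 41.0, 32.0], 0.69), ([271.0, 180.0, 20.0, 125.0], 0.58), ([328.0, 178.0, 19.0, 123.0], 0.56)] [([326.2, 179.9], 0.92), ([271.5, 182.2], 0.73)]
thin_strip [([218.0, 179.0, 32.0, 120.0], 0.87)] [([219.0, 181.3], 0.73)]
tip [0.6004 0.346  0.111 ]
```

View pics/w1.png

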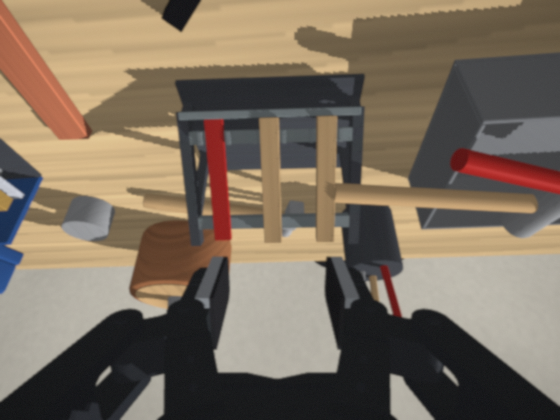

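The wrist view is clear: red strip at column 218, free pale stick at (271,180), other pale stick at (326,180), and the handle tip over that stick's outer edge at (329,192). I'll take the free stick first and work out the rest pose and handle tip.

```bash
cat > f.py <<'E'
from h import *
np.set_printoptions(precision=4,suppress=True)
c=camera("wrist");c1=camera("scene");c2=camera("side")
print("mid",tri([(c,(271.2,180.)),(c1,(384.7,278)),(c2,(199.7,265.2))]),atz(c,(271,180),.095))
print("left",atz(c,(326.2,179),.095)," red",atz(c,(219,180),.091))
for h in (.1,.11,.12):print("tip",atz(c,(329,192),h),atz(c1,(415,281),h),atz(c2,(183,276.6),h))
n=np.array([-np.sin(np.radians(40)),0,np.cos(np.radians(40))]);u=np.array([np.cos(np.radians(40)),0,np.sin(np.radians(40))])
from scipy.optimize import least_squares
obs=[]  # ends of the visible top faces in wrist picture
for y,top,bot in [(0,(269.5,118),(272,241)),(.06,(326.5,116),(325,240))]:
    obs+=[(np.array([0,y,0])+n*.008-u*.07,top),(np.array([0,y,0])+n*.008+u*.07,bot)]
def f(q): return np.ravel([proj(c,np.array([q[0],q[1],.091])+Ro.from_euler("z",q[2]).apply(v))-np.array(m) for v,m in obs])
s=least_squares(f,[.6,.27,-.05]);print(s.x,np.round(s.fun,1))
R=Rtool(np.pi+s.x[2],-40);C=np.array([s.x[0],s.x[1],.091])
print(proj(c1,C),proj(c2,C))
plan(C-Ro.from_euler("z",s.x[2]).apply(n)*.006,R)
E
python3 f.py
```

```text
mid [0.5998 0.2747 0.0906] [0.5949 0.2762 0.095 ]
left [0.599  0.3366 0.095 ]  red [0.5944 0.2177 0.091 ]
tip [0.6169 0.3399 0.1   ] [0.5939 0.3473 0.1   ] [0.6089 0.3386 0.1   ]
tip [0.6026 0.3385 0.11  ] [0.5988 0.3451 0.11  ] [0.6019 0.3466 0.11  ]
tip [0.5884 0.3371 0.12  ] [0.6037 0.343  0.12  ] [0.5948 0.3546 0.12  ]
[ 0.6026  0.2756 -0.0642] [-0.5 -0.7  0.8  0.6  0.3 -0.1 -0.6  0.8]
[384.81   278.3572] [197.8332 265.2942]
rotvec deg [-1.1 -0.2 -1.3]
units now-axes [-0.27 -0.14  7.71] target-axes [-0.24 -0.29  7.71]
```

>>> drive_tool(series=[{"tx": -0.24,"ty": -0.29,"tz": 0,"wx": -1.1,"wy": -0.2,"wz": -1.3,"hand": 45},{"tx": 0,"ty": 0,"tz": 0.9,"wx": 0,"wy": 0,"wz": 0,"hand": 45},{"tx": 0,"ty": 0,"tz": 0.9,"wx": 0,"wy": 0,"wz": 0,"hand": 45},{"tx": 0,"ty": 0,"tz": 0.9,"wx": 0,"wy": 0,"wz": 0,"hand": 45},{"tx": 0,"ty": 0,"tz": 0.9,"wx": 0,"wy": 0,"wz": 0,"hand": 45},{"tx": 0,"ty": 0,"tz": 0.9,"wx": 0,"wy": 0,"wz": 0,"hand": 45},{"tx": 0,"ty": 0,"tz": 0.9,"wx": 0,"wy": 0,"wz": 0,"hand": 45},{"tx": 0,"ty": 0,"tz": 0.8,"wx": 0,"wy": 0,"wz": 0,"hand": 45},{"tx": 0,"ty": 0,"tz": 0,"wx": 0,"wy": 0,"wz": 0,"hand": 45},{"tx": 0,"ty": 0,"tz": 0,"wx": 0,"wy": 0,"wz": 0,"hand": 45}])

```text
time: 5.15
position: [0.5768, 0.2764, 0.1198]
ee_rot: [-3.138, 0.697, 3.08]
contact_force: [0.2, -0.5, 0.6]
grip_width: 0.529
grip_force: 0.0
```

```bash
cat > g.py <<'E'
from h import *
np.set_printoptions(precision=4,suppress=True)
q=[.6026,.2756,-.0642]
n=np.array([-np.sin(np.radians(40)),0,np.cos(np.radians(40))])
c=camera("wrist");save(c["image"],"w2.png")
for l in ["stick_a"]: print(l,[(np.round(x["rect"]).tolist(),round(x["p"],2)) for x in outline_of(c,l)[:5]],[(np.round(m["point"],1).tolist(),round(m["p"],2)) for m in mark_of(c,l)[:4]])
C=np.array([q[0],q[1],.091]);print(proj(c,C))
plan(C-Ro.from_euler("z",q[2]).apply(n)*.006,Rtool(np.pi+q[2],-40))
E
python3 g.py
```

```text
stick_a [([273.0, 225.0, 44.0, 242.0], 0.92), ([389.0, 208.0, 57.0, 212.0], 0.76)] [([273.3, 236.1], 0.67)]
[275.7817 243.1531]
rotvec deg [0.2 0.  0.1]
units now-axes [-0.01 -0.04  1.55] target-axes [-0.01 -0.03  1.55]
```

View pics/w2.png

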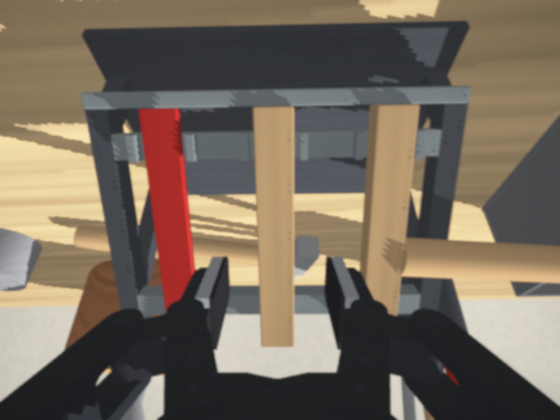

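The stick at column 274 is centred between the fingers (227 and 327). I'll go down and grip.

>>> drive_tool(newtons=40, series=[{"tx": 0,"ty": -0.03,"tz": 0.5,"wx": 0,"wy": 0,"wz": 0,"hand": 45},{"tx": 0,"ty": 0,"tz": 0.5,"wx": 0,"wy": 0,"wz": 0,"hand": 45},{"tx": 0,"ty": 0,"tz": 0.4,"wx": 0,"wy": 0,"wz": 0,"hand": 45},{"tx": 0,"ty": 0,"tz": 0.15,"wx": 0,"wy": 0,"wz": 0,"hand": 45},{"tx": 0,"ty": 0,"tz": 0,"wx": 0,"wy": 0,"wz": 0,"hand": 45},{"tx": 0,"ty": 0,"tz": 0,"wx": 0,"wy": 0,"wz": 0,"hand": 10},{"tx": 0,"ty": 0,"tz": 0,"wx": 0,"wy": 0,"wz": 0,"hand": 10},{"tx": 0,"ty": 0,"tz": 0,"wx": 0,"wy": 0,"wz": 0,"hand": 10},{"tx": 0,"ty": 0,"tz": 0,"wx": 0,"wy": 0,"wz": 0,"hand": 10},{"tx": 0,"ty": 0,"tz": 0,"wx": 0,"wy": 0,"wz": 0,"hand": 10},{"tx": 0,"ty": 0,"tz": 0,"wx": 0,"wy": 0,"wz": 0,"hand": 10}])

```text
time: 6.22
position: [0.606, 0.2754, 0.0861]
ee_rot: [3.14, 0.699, 3.08]
contact_force: [-5.9, -0.4, 6.3]
grip_width: 0.224
grip_force: 39.2
```

>>> drive_tool(series=[{"tx": 0,"ty": 0,"tz": -0.4,"wx": 0,"wy": 0,"wz": 0,"hand": 10},{"tx": 0,"ty": 0,"tz": -0.8,"wx": 0,"wy": 0,"wz": 0,"hand": 10},{"tx": 0,"ty": 0,"tz": -1,"wx": 0,"wy": 0,"wz": 0,"hand": 10},{"tx": 0,"ty": 0,"tz": -1,"wx": 0,"wy": 0,"wz": 0,"hand": 10},{"tx": 0,"ty": 0,"tz": -1,"wx": 0,"wy": 0,"wz": 0,"hand": 10},{"tx": 0,"ty": 0,"tz": -0.8,"wx": 0,"wy": 0,"wz": 0,"hand": 10},{"tx": 0,"ty": 0,"tz": -0.4,"wx": 0,"wy": 0,"wz": -0.8,"hand": 10},{"tx": 0,"ty": -0.2,"tz": 0,"wx": 0,"wy": 6.7,"wz": -0.8,"hand": 10},{"tx": 0,"ty": -0.5,"tz": 0,"wx": 0,"wy": 6.7,"wz": -0.8,"hand": 10},{"tx": 0,"ty": -0.9,"tz": 0,"wx": 0,"wy": 6.7,"wz": -0.8,"hand": 10},{"tx": 0,"ty": -0.9,"tz": 0,"wx": 0,"wy": 6.7,"wz": -0.8,"hand": 10},{"tx": 0,"ty": -0.9,"tz": 0,"wx": 0,"wy": 6.7,"wz": -0.8,"hand": 10},{"tx": 0,"ty": -0.9,"tz": 0,"wx": 0,"wy": 6.5,"wz": -0.8,"hand": 10},{"tx": 0,"ty": -0.9,"tz": 0,"wx": 0,"wy": 0,"wz": 0,"hand": 10},{"tx": 0,"ty": -0.9,"tz": 0,"wx": 0,"wy": 0,"wz": 0,"hand": 10},{"tx": 0,"ty": -0.9,"tz": 0,"wx": 0,"wy": 0,"wz": 0,"hand": 10},{"tx": 0,"ty": -0.8,"tz": 0,"wx": 0,"wy": 0,"wz": 0,"hand": 10},{"tx": 0,"ty": -0.4,"tz": 0,"wx": 0,"wy": 0,"wz": 0,"hand": 10},{"tx": 0,"ty": 0,"tz": 0,"wx": 0,"wy": 0,"wz": 0,"hand": 10}])

```text
time: 7.8
position: [0.4982, 0.0575, 0.2179]
ee_rot: [-3.082, 0.192, 3.133]
contact_force: [-0.3, 0.6, 0.2]
grip_width: 0.222
grip_force: 39.8
```

```bash
cat > k.py <<'E'
from h import *
np.set_printoptions(precision=4,suppress=True)
s=robot.sense();print(s["position"],s["ee_rot"],s["contact_force"],s["grip_width"])
O=np.array([.596,-.197,0]);R=Rtool(np.pi+.03)
plan(O+Ro.from_euler("z",.03).apply([-.06,-.02,.22]),R)
E
python3 k.py
```

```text
[0.4982 0.0575 0.2179] [-3.0816  0.1921  3.1332] [-0.297   0.6035  0.2135] 0.2215170740084787
rotvec deg [-3.6 10.9 -2.5]
units now-axes [-1.35 -9.17  0.74] target-axes [-1.   -9.24 -0.07]
```

>>> drive_tool(series=[{"tx": -0.1,"ty": 0,"tz": 0,"wx": -1.2,"wy": 3.6,"wz": -0.8,"hand": 10},{"tx": -0.1,"ty": 0,"tz": 0,"wx": -1.2,"wy": 3.6,"wz": -0.8,"hand": 10},{"tx": -0.1,"ty": -0.3,"tz": 0,"wx": -1.2,"wy": 3.6,"wz": -0.8,"hand": 10},{"tx": -0.1,"ty": -0.7,"tz": 0,"wx": 0,"wy": 0,"wz": 0,"hand": 10},{"tx": -0.1,"ty": -0.9,"tz": 0,"wx": 0,"wy": 0,"wz": 0,"hand": 10},{"tx": -0.1,"ty": -1,"tz": 0,"wx": 0,"wy": 0,"wz": 0,"hand": 10},{"tx": -0.1,"ty": -1,"tz": 0,"wx": 0,"wy": 0,"wz": 0,"hand": 10},{"tx": -0.1,"ty": -1,"tz": 0,"wx": 0,"wy": 0,"wz": 0,"hand": 10},{"tx": -0.1,"ty": -1,"tz": 0,"wx": 0,"wy": 0,"wz": 0,"hand": 10},{"tx": -0.1,"ty": -1,"tz": 0,"wx": 0,"wy": 0,"wz": 0,"hand": 10},{"tx": 0,"ty": -1,"tz": 0,"wx": 0,"wy": 0,"wz": 0,"hand": 10},{"tx": 0,"ty": -0.9,"tz": 0,"wx": 0,"wy": 0,"wz": 0,"hand": 10},{"tx": 0,"ty": -0.4,"tz": 0,"wx": 0,"wy": 0,"wz": 0,"hand": 10},{"tx": 0,"ty": 0,"tz": 0,"wx": 0,"wy": 0,"wz": 0,"hand": 10}])

```text
time: 8.97
position: [0.5375, -0.2162, 0.2191]
ee_rot: [-3.139, 0.002, -3.112]
contact_force: [0.5, -0.7, -0.7]
grip_width: 0.227
grip_force: 39.8
```

```bash
python3 k.py; cat > l.py <<'E'
from h import *
np.set_printoptions(precision=4,suppress=True)
c=camera("wrist");save(c["image"],"w3.png")
for l in ["mark_right","mark_left","end_face","layer_low"]: print(l,[(np.round(m["point"],1).tolist(),round(m["p"],2)) for m in mark_of(c,l)[:4]])
E
python3 l.py
```

```text
[ 0.5375 -0.2162  0.2191] [-3.1395  0.0023 -3.112 ] [ 0.5135 -0.7347 -0.6823] 0.22734962410190784
rotvec deg [-0.1  0.1 -0. ]
units now-axes [ 0.03 -0.08 -0.03] target-axes [ 0.03 -0.08 -0.03]
mark_right [([251.6, 352.4], 0.81)]
mark_left []
end_face [([157.2, 283.9], 0.87)]
layer_low [([296.0, 240.2], 0.68)]
```

View pics/w3.png

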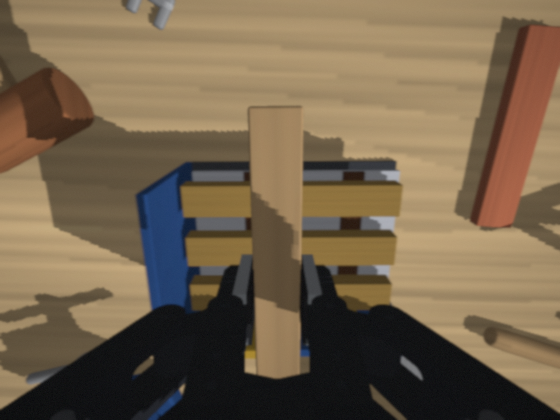

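The stick is held level. The brass bars show at rows 182–305 with their ends at columns ~183 and ~400, and the mark_right tip shows at (251,353). Next I'll fit the rack pose and bed height from the edges.

```bash
cat > m.py <<'E'
import cv2,numpy as np
im=cv2.cvtColor(cv2.imread("pics/w3.png"),cv2.COLOR_BGR2RGB)
for col in (220,325): print(col,[(r,*im[r,col-2:col+3].mean(0).astype(int)) for r in range(158,312,2)])
for row in (205,250,295): print(row,[(cc,*im[row-1:row+2,cc].mean(0).astype(int)) for cc in list(range(176,200,2))+list(range(384,408,2))])
E
python3 m.py | tr -d ' ' | sed 's/np.int64//g'
```

```text
220[(158,(106),(91),(68)),(160,(95),(82),(62)),(162,(47),(44),(40)),(164,(32),(34),(37)),(166,(32),(33),(36)),(168,(33),(35),(38)),(170,(62),(63),(67)),(172,(95),(96),(100)),(174,(102),(103),(108)),(176,(101),(102),(107)),(178,(98),(99),(104)),(180,(92),(92),(93)),(182,(73),(61),(42)),(184,(72),(57),(31)),(186,(111),(89),(48)),(188,(136),(109),(59)),(190,(140),(112),(60)),(192,(140),(112),(61)),(194,(138),(111),(61)),(196,(137),(110),(61)),(198,(139),(112),(60)),(200,(138),(110),(60)),(202,(137),(110),(60)),(204,(137),(110),(61)),(206,(139),(111),(61)),(208,(141),(112),(61)),(210,(141),(113),(62)),(212,(139),(112),(60)),(214,(139),(112),(61)),(216,(130),(108),(72)),(218,(101),(100),(100)),(220,(98),(100),(104)),(222,(98),(100),(105)),(224,(99),(100),(105)),(226,(98),(100),(104)),(228,(98),(99),(103)),(230,(84),(78),(70)),(232,(72),(58),(34)),(234,(70),(56),(31)),(236,(75),(61),(33)),(238,(120),(96),(53)),(240,(138),(110),(60)),(242,(140),(113),(61)),(244,(139),(112),(61)),(246,(137),(110),(60)),(248,(138),(110),(60)),(250,(138),(111),(60)),(252,(136),(109),(60)),(254,(135),(108),(59)
[... 3257 characters left out ...]
),(69)),(396,(168),(143),(100)),(398,(180),(154),(115)),(400,(181),(156),(117)),(402,(181),(156),(116)),(404,(180),(155),(116)),(406,(180),(155),(116))]
295[(176,(36),(63),(109)),(178,(35),(62),(109)),(180,(36),(64),(110)),(182,(35),(64),(111)),(184,(35),(62),(106)),(186,(24),(46),(79)),(188,(23),(35),(56)),(190,(63),(56),(49)),(192,(100),(81),(47)),(194,(97),(78),(42)),(196,(99),(80),(43)),(198,(104),(84),(45)),(384,(138),(111),(60)),(386,(138),(111),(60)),(388,(139),(112),(62)),(390,(151),(125),(81)),(392,(161),(138),(101)),(394,(162),(139),(104)),(396,(162),(139),(104)),(398,(162),(139),(104)),(400,(161),(139),(104)),(402,(161),(138),(103)),(404,(161),(137),(103)),(406,(160),(138),(103))]
```

```bash
cat > n.py <<'E'
from h import *
from scipy.optimize import least_squares
np.set_printoptions(precision=4,suppress=True)
c=camera("wrist")
X=[((220,185.5),-65),((325,184.8),-65),((220,216.8),-35),((325,216.4),-35),((220,237.3),-15),((325,236.8),-15),((220,265.8),15)]
Y=[((181.7,205),-105),((400,205),95),((185.7,250),-105),((395,250),95),((190,295),-105),((390,295),95)]
def f(q):
    inv=Ro.from_euler("z",-q[2]);o=np.array([q[0],q[1],0]);r=[]
    for L,k in ((X,0),(Y,1)):
        for p,v in L: r.append((inv.apply(atz(c,p,q[3])-o)[k]-v/1000)*1000)
    return r
s=least_squares(f,[.596,-.197,.03,.06],x_scale=[.01,.01,.01,.01]);print(s.x,np.round(s.fun,1))
q=s.x;O=np.array([q[0],q[1],0]);A=Ro.from_euler("z",q[2])
for n in ("scene","side","wrist"):
    k=camera(n);print(n,[np.round(proj(k,O+A.apply(v)),1).tolist() for v in ([.075,-.04,.115],[.075,.055,.115],[0,-.11,.135])])
R=Rtool(np.pi+q[2]);plan(O+A.apply([-.012,-.04,q[3]+.04]),R)
E
python3 n.py
```

```text
[ 0.5965 -0.1889  0.0431  0.0685] [ 0.  -0.2 -0.2 -0.1  0.2  0.2  0.1  0.2 -0.1 -0.1 -0.  -0.   0. ]
scene [[186.8, 250.8], [222.3, 258.3], [169.9, 217.0]]
side [[255.8, 168.8], [244.4, 182.0], [282.0, 158.7]]
wrist [[254.5, 350.6], [360.9, 350.0], [159.3, 289.2]]
rotvec deg [-0.   0.1 -0.4]
units now-axes [-1.58 -0.61  3.69] target-axes [-1.58 -0.62  3.69]
```

```bash
cat > o.py <<'E'
from h import *
np.set_printoptions(precision=4,suppress=True)
c=camera("wrist");s=robot.sense();Rc=Ro.from_euler("xyz",s["ee_rot"]);p=s["position"]
for y in (-.01,.01):print("expect edge near/far",*[np.round(proj(c,p+Rc.apply([x,y,-.014])),1) for x in (.07,-.07)])
im=c["image"].astype(int)
for r in (112,150,365): print(r,[(k,im[r,k].tolist()) for k in list(range(242,262,2))+list(range(292,312,2))])
c1=camera("scene");print("scene expect stick",proj(c1,p+Rc.apply([.07,0,-.014])),proj(c1,p+Rc.apply([-.07,0,-.014])))
o=outline_of(c1,"stick_a");print([np.round(x["rect"]).tolist() for x in o])
E
python3 o.py
```

```text
expect edge near/far [245.4 122.7] [252.8 412.6]
expect edge near/far [299.2 122.8] [293.  412.7]
112 [(242, [168, 144, 108]), (244, [169, 146, 109]), (246, [160, 137, 102]), (248, [121, 101, 74]), (250, [146, 119, 86]), (252, [156, 128, 93]), (254, [158, 129, 93]), (256, [158, 130, 94]), (258, [159, 129, 93]), (260, [161, 133, 96]), (292, [162, 133, 95]), (294, [161, 133, 95]), (296, [161, 132, 95]), (298, [160, 132, 95]), (300, [163, 133, 96]), (302, [177, 147, 106]), (304, [175, 150, 111]), (306, [178, 153, 114]), (308, [177, 152, 113]), (310, [178, 153, 114])]
150 [(242, [104, 89, 67]), (244, [104, 90, 67]), (246, [103, 89, 67]), (248, [98, 84, 62]), (250, [126, 103, 75]), (252, [157, 128, 93]), (254, [158, 130, 94]), (256, [161, 132, 95]), (258, [160, 132, 94]), (260, [162, 134, 97]), (292, [164, 135, 98]), (294, [164, 134, 97]), (296, [163, 134, 97]), (298, [160, 133, 96]), (300, [167, 137, 99]), (302, [153, 126, 91]), (304, [111, 94, 71]), (306, [105, 90, 68]), (308, [104, 90, 67]), (310, [105, 91, 68])]
365 [(242, [15, 19, 18]), (244, [90, 77, 60]), (246, [167, 143, 107]), (248, [173, 148, 110]), (250, [173, 148, 110]), (252, [174, 150, 112]), (254, [168, 145, 108]), (256, [133, 111, 82]), (258, [150, 123, 88]), (260, [158, 129, 92]), (292, [147, 120, 86]), (294, [145, 118, 86]), (296, [147, 120, 87]), (298, [148, 122, 87]), (300, [113, 96, 70]), (302, [100, 87, 65]), (304, [99, 85, 64]), (306, [100, 87, 65]), (308, [89, 78, 58]), (310, [37, 33, 29])]
scene expect stick [211.9379 161.7077] [193.1862 206.4126]
[[398.0, 180.0, 44.0, 23.0], [378.0, 227.0, 42.0, 30.0], [409.0, 282.0, 16.0, 30.0], [203.0, 189.0, 24.0, 37.0]]
```

```bash
cat >> h.py <<'E'
O=np.array([.596,-.1945,0]);YAW=.036;A=Ro.from_euler("z",YAW);H=.0685
def goto(x,y,z,quarter=False):
    s=robot.sense();r=A.inv().apply(s["position"]-O);print("rack pos mm",np.round(r*1000,1),"F",np.round(s["contact_force"],1),"w",round(s["grip_width"]*85.4,1))
    plan(O+A.apply([x,y,z]),Rtool((np.pi if not quarter else np.pi/2)+YAW))
E
python3 -c "
from h import *
goto(-.018,-.04,H+.03)"
```

```text
rack pos mm [-58.8 -17.  219.2] F [-0.1  0.3 -0.4] w 19.4
rotvec deg [-0.   0.1 -0.1]
units now-axes [-1.35 -0.76  4.03] target-axes [-1.36 -0.77  4.02]
```

>>> drive_tool(series=[{"tx": -0.4,"ty": -0.25,"tz": 0,"wx": 0,"wy": 0,"wz": 0,"hand": 10},{"tx": -0.5,"ty": -0.3,"tz": 0.3,"wx": 0,"wy": 0,"wz": 0,"hand": 10},{"tx": -0.45,"ty": -0.21,"tz": 0.6,"wx": 0,"wy": 0,"wz": 0,"hand": 10},{"tx": 0,"ty": 0,"tz": 0.8,"wx": 0,"wy": 0,"wz": 0,"hand": 10},{"tx": 0,"ty": 0,"tz": 0.8,"wx": 0,"wy": 0,"wz": 0,"hand": 10},{"tx": 0,"ty": 0,"tz": 0.7,"wx": 0,"wy": 0,"wz": 0,"hand": 10},{"tx": 0,"ty": 0,"tz": 0.5,"wx": 0,"wy": 0,"wz": 0,"hand": 10},{"tx": 0,"ty": 0,"tz": 0.3,"wx": 0,"wy": 0,"wz": 0,"hand": 10},{"tx": 0,"ty": 0,"tz": 0,"wx": 0,"wy": 0,"wz": 0,"hand": 10},{"tx": 0,"ty": 0,"tz": 0,"wx": 0,"wy": 0,"wz": 0,"hand": 10}])

```text
time: 10.4
position: [0.5794, -0.2356, 0.0994]
ee_rot: [-3.141, 0.002, -3.108]
contact_force: [0.5, -0.6, 0.0]
grip_width: 0.222
grip_force: 39.8
```

>>> drive_tool(series=[{"tx": 0,"ty": 0,"tz": 0.1,"wx": 0,"wy": 0,"wz": 0,"hand": 10},{"tx": 0,"ty": 0,"tz": 0.1,"wx": 0,"wy": 0,"wz": 0,"hand": 10},{"tx": 0,"ty": 0,"tz": 0.1,"wx": 0,"wy": 0,"wz": 0,"hand": 10},{"tx": 0,"ty": 0,"tz": 0.1,"wx": 0,"wy": 0,"wz": 0,"hand": 10},{"tx": 0,"ty": 0,"tz": 0.1,"wx": 0,"wy": 0,"wz": 0,"hand": 10},{"tx": 0,"ty": 0,"tz": 0,"wx": 0,"wy": 0,"wz": 0,"hand": 10}])

```text
time: 10.9
position: [0.5789, -0.2352, 0.0835]
ee_rot: [-3.141, 0.001, -3.108]
contact_force: [0.6, -0.6, -0.3]
grip_width: 0.225
grip_force: 39.8
```

>>> drive_tool(series=[{"tx": 0,"ty": 0,"tz": 0.06,"wx": 0,"wy": 0,"wz": 0,"hand": 10},{"tx": 0,"ty": 0,"tz": 0.06,"wx": 0,"wy": 0,"wz": 0,"hand": 10},{"tx": 0,"ty": 0,"tz": 0.06,"wx": 0,"wy": 0,"wz": 0,"hand": 10},{"tx": 0,"ty": 0,"tz": 0,"wx": 0,"wy": 0,"wz": 0,"hand": 10}])

```text
time: 11.23
position: [0.5791, -0.2353, 0.0784]
ee_rot: [-3.141, 0.002, -3.108]
contact_force: [0.1, -0.9, -1.2]
grip_width: 0.22
grip_force: 39.8
```

>>> drive_tool(series=[{"tx": 0,"ty": 0,"tz": 0.06,"wx": 0,"wy": 0,"wz": 0,"hand": 10},{"tx": 0,"ty": 0,"tz": 0.06,"wx": 0,"wy": 0,"wz": 0,"hand": 10},{"tx": 0,"ty": 0,"tz": 0,"wx": 0,"wy": 0,"wz": 0,"hand": 10}])

```text
time: 11.48
position: [0.5791, -0.2353, 0.0748]
ee_rot: [-3.141, 0.002, -3.108]
contact_force: [-0.4, -0.4, -1.0]
grip_width: 0.219
grip_force: 39.8
```

>>> drive_tool(series=[{"tx": 0,"ty": 0,"tz": 0.06,"wx": 0,"wy": 0,"wz": 0,"hand": 10},{"tx": 0,"ty": 0,"tz": 0.04,"wx": 0,"wy": 0,"wz": 0,"hand": 10},{"tx": 0,"ty": 0,"tz": 0,"wx": 0,"wy": 0,"wz": 0,"hand": 10}])

```text
time: 11.73
position: [0.5792, -0.2353, 0.0719]
ee_rot: [-3.141, 0.002, -3.108]
contact_force: [-0.1, 0.2, -0.8]
grip_width: 0.221
grip_force: 39.8
```

>>> drive_tool(series=[{"tx": 0,"ty": 0,"tz": 0.04,"wx": 0,"wy": 0,"wz": 0,"hand": 10},{"tx": 0,"ty": 0,"tz": 0,"wx": 0,"wy": 0,"wz": 0,"hand": 10}])

```text
time: 11.9
position: [0.5795, -0.2355, 0.071]
ee_rot: [-3.141, 0.003, -3.108]
contact_force: [0.6, 0.2, 0.1]
grip_width: 0.223
grip_force: 39.9
```

>>> drive_tool(series=[{"tx": 0,"ty": 0,"tz": 0.05,"wx": 0,"wy": 0,"wz": 0,"hand": 10},{"tx": 0,"ty": 0,"tz": 0.03,"wx": 0,"wy": 0,"wz": 0,"hand": 10},{"tx": 0,"ty": 0,"tz": 0,"wx": 0,"wy": 0,"wz": 0,"hand": 10}])

```text
time: 12.15
position: [0.5796, -0.2356, 0.0708]
ee_rot: [3.141, 0.003, -3.108]
contact_force: [-4.0, 2.2, 12.7]
grip_width: 0.229
grip_force: 47.5
```

>>> drive_tool(series=[{"tx": 0,"ty": 0,"tz": 0.05,"wx": 0,"wy": 0,"wz": 0,"hand": 10},{"tx": 0,"ty": 0,"tz": 0.02,"wx": 0,"wy": 0,"wz": 0,"hand": 10},{"tx": 0,"ty": 0,"tz": 0,"wx": 0,"wy": 0,"wz": 0,"hand": 10}])

```text
time: 12.4
position: [0.5796, -0.2356, 0.0707]
ee_rot: [3.14, 0.004, -3.108]
contact_force: [-7.6, 4.5, 23.6]
grip_width: 0.223
grip_force: 54.0
```

>>> drive_tool(series=[{"tx": 0,"ty": 0,"tz": -0.13,"wx": 0,"wy": 0,"wz": 0,"hand": 10},{"tx": -0.1,"ty": 0,"tz": 0,"wx": 0,"wy": 0,"wz": 0,"hand": 10},{"tx": -0.1,"ty": 0,"tz": 0,"wx": 0,"wy": 0,"wz": 0,"hand": 10},{"tx": -0.1,"ty": 0,"tz": 0,"wx": 0,"wy": 0,"wz": 0,"hand": 10},{"tx": -0.1,"ty": 0,"tz": 0,"wx": 0,"wy": 0,"wz": 0,"hand": 10},{"tx": 0,"ty": 0,"tz": 0,"wx": 0,"wy": 0,"wz": 0,"hand": 10}])

```text
time: 12.9
position: [0.5884, -0.236, 0.071]
ee_rot: [3.141, -0.004, -3.109]
contact_force: [-8.5, 1.6, 14.1]
grip_width: 0.223
grip_force: 47.7
```

>>> drive_tool(series=[{"tx": -0.06,"ty": 0,"tz": 0,"wx": 0,"wy": 0,"wz": 0,"hand": 10},{"tx": -0.06,"ty": 0,"tz": 0,"wx": 0,"wy": 0,"wz": 0,"hand": 10},{"tx": -0.06,"ty": 0,"tz": 0,"wx": 0,"wy": 0,"wz": 0,"hand": 10},{"tx": 0,"ty": 0,"tz": 0,"wx": 0,"wy": 0,"wz": 0,"hand": 10}])

```text
time: 13.23
position: [0.5934, -0.2363, 0.071]
ee_rot: [-3.141, -0.004, -3.109]
contact_force: [-9.5, -0.5, 14.0]
grip_width: 0.225
grip_force: 47.5
```

>>> drive_tool(series=[{"tx": 0,"ty": 0,"tz": -0.07,"wx": 0,"wy": 0,"wz": 0,"hand": 10},{"tx": -0.06,"ty": 0,"tz": 0,"wx": 0,"wy": 0,"wz": 0,"hand": 10},{"tx": -0.06,"ty": 0,"tz": 0,"wx": 0,"wy": 0,"wz": 0,"hand": 10},{"tx": 0,"ty": 0,"tz": 0,"wx": 0,"wy": 0,"wz": 0,"hand": 10}])

```text
time: 13.57
position: [0.6012, -0.2341, 0.0719]
ee_rot: [-3.141, 0.003, -3.107]
contact_force: [0.0, -0.8, 0.1]
grip_width: 0.225
grip_force: 39.8
```

>>> drive_tool(series=[{"tx": -0.06,"ty": 0,"tz": 0,"wx": 0,"wy": 0,"wz": 0,"hand": 10},{"tx": -0.06,"ty": 0,"tz": 0,"wx": 0,"wy": 0,"wz": 0,"hand": 10},{"tx": 0,"ty": 0,"tz": 0,"wx": 0,"wy": 0,"wz": 0,"hand": 10}])

```text
time: 13.82
position: [0.6045, -0.2343, 0.0724]
ee_rot: [-3.141, 0.003, -3.107]
contact_force: [-0.2, -0.5, -0.3]
grip_width: 0.223
grip_force: 39.8
```

>>> drive_tool(series=[{"tx": -0.06,"ty": 0,"tz": 0,"wx": 0,"wy": 0,"wz": 0,"hand": 10},{"tx": -0.05,"ty": 0,"tz": 0,"wx": 0,"wy": 0,"wz": 0,"hand": 10},{"tx": 0,"ty": 0,"tz": 0,"wx": 0,"wy": 0,"wz": 0,"hand": 10}])

```text
time: 14.07
position: [0.6077, -0.2345, 0.0726]
ee_rot: [-3.141, 0.003, -3.108]
contact_force: [0.8, 0.2, -0.8]
grip_width: 0.224
grip_force: 39.8
```

>>> drive_tool(series=[{"tx": -0.05,"ty": 0,"tz": 0,"wx": 0,"wy": 0,"wz": 0,"hand": 10},{"tx": -0.05,"ty": 0,"tz": 0,"wx": 0,"wy": 0,"wz": 0,"hand": 10},{"tx": 0,"ty": 0,"tz": 0,"wx": 0,"wy": 0,"wz": 0,"hand": 10}])

```text
time: 14.32
position: [0.608, -0.2345, 0.0721]
ee_rot: [3.141, -0.002, -3.109]
contact_force: [-4.3, 0.5, 1.3]
grip_width: 0.226
grip_force: 40.1
```

>>> drive_tool(series=[{"tx": 0.02,"ty": 0,"tz": 0.05,"wx": 0,"wy": 0,"wz": 0,"hand": 10},{"tx": 0,"ty": 0,"tz": 0.02,"wx": 0,"wy": 0,"wz": 0,"hand": 10},{"tx": 0,"ty": 0,"tz": 0,"wx": 0,"wy": 0,"wz": 0,"hand": 10}])

```text
time: 14.57
position: [0.608, -0.2347, 0.071]
ee_rot: [3.141, -0.001, -3.109]
contact_force: [-5.5, 1.2, 5.5]
grip_width: 0.229
grip_force: 43.0
```

>>> drive_tool(series=[{"tx": -0.03,"ty": 0,"tz": 0,"wx": 0,"wy": 0,"wz": 0,"hand": 10},{"tx": 0,"ty": 0,"tz": 0,"wx": 0,"wy": 0,"wz": 0,"hand": 10}])

```text
time: 14.73
position: [0.608, -0.2347, 0.071]
ee_rot: [3.141, -0.002, -3.109]
contact_force: [-7.6, 1.0, 7.8]
grip_width: 0.222
grip_force: 43.5
```

>>> drive_tool(series=[{"tx": 0,"ty": 0,"tz": 0,"wx": 0,"wy": 0,"wz": 0,"hand": 26},{"tx": 0,"ty": 0,"tz": 0,"wx": 0,"wy": 0,"wz": 0,"hand": 40},{"tx": 0,"ty": 0,"tz": 0,"wx": 0,"wy": 0,"wz": 0,"hand": 40},{"tx": 0,"ty": 0,"tz": -0.3,"wx": 0,"wy": 0,"wz": 0,"hand": 40},{"tx": 0,"ty": 0,"tz": -0.6,"wx": 0,"wy": 0,"wz": 0,"hand": 40},{"tx": 0,"ty": 0,"tz": -1,"wx": 0,"wy": 0,"wz": 0,"hand": 40},{"tx": 0,"ty": 0,"tz": -1,"wx": 0,"wy": 0,"wz": 0,"hand": 40},{"tx": 0,"ty": 0,"tz": -1,"wx": 0,"wy": 0,"wz": 0,"hand": 40},{"tx": 0.6,"ty": 0,"tz": -1,"wx": 0,"wy": 0,"wz": 0,"hand": 40},{"tx": 1,"ty": 0,"tz": -0.5,"wx": 0,"wy": 0,"wz": 0,"hand": 40},{"tx": 1,"ty": 0,"tz": 0,"wx": 0,"wy": 0,"wz": 0,"hand": 40},{"tx": 0.4,"ty": 0,"tz": 0,"wx": 0,"wy": 0,"wz": 0,"hand": 40},{"tx": 0,"ty": 0,"tz": 0,"wx": 0,"wy": 0,"wz": 0,"hand": 40}])

```text
time: 15.82
position: [0.5175, -0.2387, 0.2337]
ee_rot: [-3.141, 0.004, -3.112]
contact_force: [-0.7, -0.4, 0.0]
grip_width: 0.468
grip_force: 0.0
```

```bash
python3 -c "
from h import *
goto(0,0,.2)
c=camera('wrist');save(c['image'],'w4.png')
c1=camera('scene')
print([(np.round(x['rect']).tolist(),round(x['p'],2)) for x in outline_of(c,'stick_a')],[(m['point'],m['p']) for m in mark_of(c,'mark_right')+mark_of(c,'mark_left')])
q=[.6026,.2756,-.0642];B=Ro.from_euler('z',q[2])
print('stick2',np.array([q[0],q[1],.091])+B.apply([0,.06,0]))
"
```

```text
rack pos mm [-80.1 -41.4 233.7] F [-0.7 -0.4  0. ] w 40.0
rotvec deg [-0.   0.2 -0.3]
units now-axes [-2.66  1.39  1.13] target-axes [-2.67  1.38  1.12]
[([180.0, 27.0, 46.0, 53.0], 0.71)] [([273.3, 359.5], 0.89)]
stick2 [0.60644935 0.33547639 0.091     ]
```

View pics/w4.png

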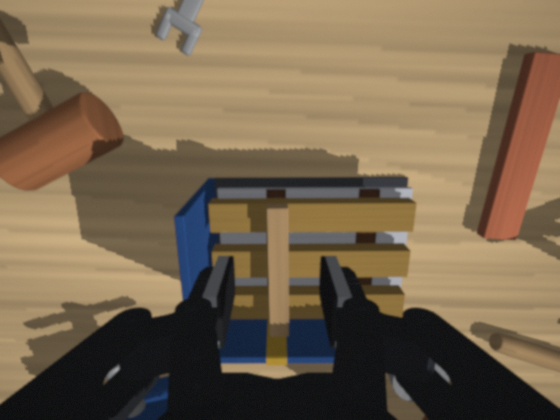

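The stick at column 277 sits in line with the mark (277,352) and against the fence. Next is the second stick. I'll measure how far the handle tip is from it, using the two saved wrist views.

```bash
cat > p.py <<'E'
from h import *
np.set_printoptions(precision=4,suppress=True)
c=camera("wrist");s=robot.sense()
def M(p,e):
    T=np.eye(4);T[:3,:3]=Ro.from_euler("xyz",e).as_matrix();T[:3,3]=p;return T
X=np.linalg.inv(M(s["position"],s["ee_rot"]))@np.array(c["T"])
c1=dict(c);c1["T"]=M([.4482,.2939,.2553],[-3.134,.694,3.062])@X
c2=dict(c);c2["T"]=M([.5768,.2764,.1198],[-3.138,.697,3.08])@X
q=[.6026,.2756,-.0642];B=Ro.from_euler("z",q[2])*Ro.from_euler("y",-40,degrees=True)
C=np.array([q[0],q[1],.091])+Ro.from_euler("z",q[2]).apply([0,.06,0])
sc=camera("scene");sd=camera("side")
for nm,l in {"wrist":[(c1,(329,192)),(c2,(403,258))],"all":[(c1,(329,192)),(c2,(403,258)),(sc,(415,281)),(sd,(183,276.6))]}.items():
    t=tri(l);print(nm,t,"in stick frame mm",B.inv().apply(t-C)*1000)
e=tri([(sc,(508,322)),(sd,(115,331))]);print("other end",e,B.inv().apply(e-C)*1000,np.linalg.norm(e-t))
i2=cv2.cvtColor(cv2.imread("pics/w2.png"),cv2.COLOR_BGR2RGB).astype(int)
for col in (400,412,425): print(col,[(r,i2[r,col].tolist()) for r in range(230,286,4)])
for v in ([-.03,.01,.008],[.03,.01,.008],[.03,-.01,.008],[.06,.01,.008]):print(v,proj(c2,C+B.apply(v)))
E
python3 p.py
```

```text
wrist [0.5853 0.3392 0.1117] in stick frame mm [-3.0373  2.3678 29.6105]
all [0.5995 0.3437 0.1059] in stick frame mm [ 3.8668  7.8039 16.2625]
other end [0.6451 0.5664 0.1082] [ 29.262  232.9708  -2.0418] 0.2273325807393581
400 [(230, [183, 152, 111]), (234, [183, 152, 112]), (238, [182, 151, 111]), (242, [158, 131, 97]), (246, [139, 116, 86]), (250, [138, 114, 85]), (254, [137, 114, 85]), (258, [136, 112, 83]), (262, [134, 111, 82]), (266, [134, 111, 82]), (270, [147, 123, 90]), (274, [178, 147, 109]), (278, [159, 134, 100]), (282, [146, 122, 94])]
412 [(230, [53, 55, 59]), (234, [52, 54, 57]), (238, [113, 96, 75]), (242, [137, 114, 84]), (246, [141, 117, 86]), (250, [146, 122, 90]), (254, [152, 126, 94]), (258, [168, 139, 102]), (262, [190, 157, 115]), (266, [207, 172, 126]), (270, [223, 187, 137]), (274, [231, 198, 144]), (278, [69, 63, 58]), (282, [47, 48, 51])]
425 [(230, [48, 49, 52]), (234, [45, 47, 51]), (238, [92, 80, 64]), (242, [136, 113, 85]), (246, [142, 118, 87]), (250, [145, 120, 89]), (254, [149, 123, 90]), (258, [164, 136, 100]), (262, [185, 153, 112]), (266, [204, 169, 124]), (270, [222, 185, 136]), (274, [231, 197, 145]), (278, [108, 99, 88]), (282, [70, 74, 80])]
[-0.03, 0.01, 0.008] [406.0598 197.3074]
[0.03, 0.01, 0.008] [393.9237 295.1796]
[0.03, -0.01, 0.008] [360.0603 295.0655]
[0.06, 0.01, 0.008] [388.6486 337.7206]
```

```bash
cat > r.py <<'E'
from h import *
import sys
q=[.6026,.2756,-.0642];B=Ro.from_euler("z",q[2])*Ro.from_euler("y",-40,degrees=True)
C=np.array([q[0],q[1],.091])+Ro.from_euler("z",q[2]).apply([0,.06,0])
R=Rtool(np.pi+q[2],-40)
P=C+B.apply([float(a)/1000 for a in sys.argv[1:4]]);print(P,"tip in stick frame",np.round(B.inv().apply(robot.sense()["position"]-C)*1000,1));plan(P,R)
E
python3 r.py -28 0 94
```

```text
[0.52474674 0.34072892 0.14501012] tip in stick frame [  53.3 -576.9  139.2]
rotvec deg [  1.9 -39.9   5.4]
units now-axes [-0.79 19.25  2.87] target-axes [ 2.71 19.23  1.51]
```

>>> drive_tool(series=[{"tx": 0,"ty": 0.5,"tz": 0,"wx": 0.1,"wy": -2,"wz": 0.27,"hand": 36},{"tx": 0,"ty": 0.9,"tz": 0,"wx": 0.1,"wy": -2,"wz": 0.27,"hand": 36},{"tx": 0,"ty": 1,"tz": 0,"wx": 0.1,"wy": -2,"wz": 0.27,"hand": 36},{"tx": 0,"ty": 1,"tz": 0,"wx": 0.1,"wy": -2,"wz": 0.27,"hand": 36},{"tx": 0,"ty": 1,"tz": 0,"wx": 0.1,"wy": -2,"wz": 0.27,"hand": 36},{"tx": 0,"ty": 1,"tz": 0,"wx": 0.1,"wy": -2,"wz": 0.27,"hand": 36},{"tx": 0,"ty": 1,"tz": 0,"wx": 0.1,"wy": -2,"wz": 0.27,"hand": 36},{"tx": 0,"ty": 1,"tz": 0,"wx": 0.1,"wy": -2,"wz": 0.27,"hand": 36},{"tx": 0,"ty": 1,"tz": 0,"wx": 0.1,"wy": -2,"wz": 0.27,"hand": 36},{"tx": 0,"ty": 1,"tz": 0,"wx": 0.1,"wy": -2,"wz": 0.27,"hand": 36},{"tx": 0,"ty": 1,"tz": 0,"wx": 0.1,"wy": -2,"wz": 0.27,"hand": 36},{"tx": 0,"ty": 1,"tz": 0,"wx": 0.1,"wy": -2,"wz": 0.27,"hand": 36},{"tx": 0,"ty": 1,"tz": 0,"wx": 0.1,"wy": -2,"wz": 0.27,"hand": 36},{"tx": 0,"ty": 1,"tz": 0,"wx": 0.1,"wy": -2,"wz": 0.27,"hand": 36},{"tx": 0,"ty": 1,"tz": 0,"wx": 0.1,"wy": -2,"wz": 0.27,"hand": 36},{"tx": 0,"ty": 1,"tz": 0,"wx": 0.1,"wy": -2,"wz": 0.27,"hand": 36},{"tx": 0,"ty": 1,"tz": 0,"wx": 0.1,"wy": -2,"wz": 0.27,"hand": 36},{"tx": 0,"ty": 1,"tz": 0,"wx": 0.1,"wy": -2,"wz": 0.27,"hand": 36},{"tx": 0,"ty": 0.8,"tz": 0,"wx": 0.1,"wy": -2,"wz": 0.27,"hand": 36},{"tx": 0,"ty": 0.4,"tz": 0,"wx": 0.1,"wy": -2,"wz": 0.27,"hand": 36}])

```text
time: 17.88
position: [0.5269, 0.3256, 0.2284]
ee_rot: [3.14, 0.703, 3.08]
contact_force: [0.3, -0.8, -0.0]
grip_width: 0.42
grip_force: 0.0
```

```bash
python3 r.py -28 0 94
```

```text
[0.52474674 0.34072892 0.14501012] tip in stick frame [ 28.  -15.  155.9]
rotvec deg [0.2 0.3 0.1]
units now-axes [1.87 0.5  2.06] target-axes [1.87 0.5  2.06]
```

Move to the pre-grasp pose 100 mm off along the normal, then save a wrist view and measure before committing.

>>> drive_tool(series=[{"tx": 0.6,"ty": 0.2,"tz": 0,"wx": 0,"wy": 0,"wz": 0,"hand": 36},{"tx": 0.7,"ty": 0.2,"tz": 0.5,"wx": 0.2,"wy": 0.3,"wz": 0,"hand": 36},{"tx": 0.57,"ty": 0.1,"tz": 0.9,"wx": 0,"wy": 0,"wz": 0,"hand": 36},{"tx": 0,"ty": 0,"tz": 0.66,"wx": 0,"wy": 0,"wz": 0,"hand": 36},{"tx": 0,"ty": 0,"tz": 0,"wx": 0,"wy": 0,"wz": 0,"hand": 36}])

```text
time: 18.3
position: [0.5248, 0.3334, 0.1408]
ee_rot: [-3.129, 0.693, 3.082]
contact_force: [0.1, -0.9, 0.7]
grip_width: 0.423
grip_force: 0.0
```

```bash
python3 r.py -28 0 -6; cat > t.py <<'E'
from h import *
c=camera("wrist");save(c["image"],"w5.png")
q=[.6026,.2756,-.0642];B=Ro.from_euler("z",q[2])*Ro.from_euler("y",-40,degrees=True)
C=np.array([q[0],q[1],.091])+Ro.from_euler("z",q[2]).apply([0,.06,0])
for v in ([-.07,-.01,.008],[-.07,.01,.008],[-.0,-.01,.008],[0,.01,.008],[.07,0,.008]):print(v,np.round(proj(c,C+B.apply(v)),1))
print([(np.round(x['rect']).tolist(),round(x['p'],2)) for x in outline_of(c,'stick_a')])
i=c["image"].astype(int)
for r in (60,140,180): print(r,[(k,i[r,k].tolist()) for k in range(236,320,4)])
for n,p in ((.016,5),(.02,5),(.025,3)): print("tip expected",proj(c,C+B.apply([.003,p/1000,n])))
E
python3 t.py
```

```text
[0.58889308 0.33660506 0.06840568] tip in stick frame [-30.3  -7.3  90.4]
rotvec deg [-0.6 -0.3  0.2]
units now-axes [-0.09  0.28  3.21] target-axes [-0.08  0.24  3.21]
[-0.07, -0.01, 0.008] [272.  161.9]
[-0.07, 0.01, 0.008] [301.5 162. ]
[-0.0, -0.01, 0.008] [272.  256.2]
[0, 0.01, 0.008] [299.1 256.4]
[0.07, 0, 0.008] [284.6 336.1]
[([286.0, 242.0, 28.0, 181.0], 0.72), ([29.0, 6.0, 30.0, 12.0], 0.5), ([199.0, 205.0, 296.0, 244.0], 0.31)]
60 [(236, [226, 200, 151]), (240, [227, 200, 151]), (244, [226, 199, 151]), (248, [226, 200, 151]), (252, [226, 198, 151]), (256, [226, 200, 151]), (260, [227, 200, 151]), (264, [227, 201, 151]), (268, [226, 200, 152]), (272, [226, 199, 151]), (276, [226, 200, 151]), (280, [225, 198, 150]), (284, [226, 200, 151]), (288, [225, 199, 150]), (292, [221, 193, 145]), (296, [212, 183, 138]), (300, [185, 161, 121]), (304, [158, 136, 104]), (308, [140, 121, 93]), (312, [132, 114, 87]), (316, [129, 112, 85])]
140 [(236, [107, 114, 117]), (240, [107, 114, 117]), (244, [107, 115, 117]), (248, [110, 117, 120]), (252, [94, 100, 102]), (256, [98, 105, 107]), (26
[... 271 characters left out ...]
128]), (308, [117, 125, 128]), (312, [118, 126, 129]), (316, [118, 128, 130])]
180 [(236, [95, 101, 103]), (240, [95, 100, 103]), (244, [94, 100, 102]), (248, [93, 100, 101]), (252, [95, 101, 102]), (256, [95, 100, 102]), (260, [94, 100, 101]), (264, [95, 99, 102]), (268, [97, 103, 103]), (272, [178, 147, 109]), (276, [185, 153, 112]), (280, [184, 152, 112]), (284, [180, 149, 109]), (288, [185, 152, 112]), (292, [188, 156, 115]), (296, [181, 151, 111]), (300, [149, 135, 116]), (304, [102, 108, 110]), (308, [122, 128, 131]), (312, [124, 133, 136]), (316, [125, 135, 137])]
tip expected [292.67148128 265.00175984]
tip expected [292.88081898 267.59837995]
tip expected [290.26415106 270.9442505 ]
```

View pics/w5.png

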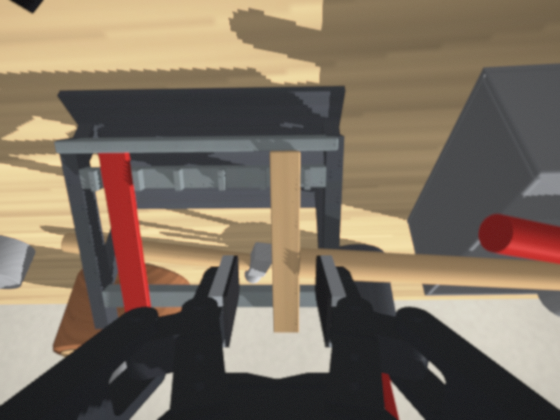

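The stick sits at columns 272–300, as predicted. From almost straight above, the handle tip only meets its outer edge at about (300,267), so a few mm sideways clears it. I'll grip low on the stick, at s = −28 mm.

>>> drive_tool(newtons=40, series=[{"tx": -0.08,"ty": 0.25,"tz": 0,"wx": -0.6,"wy": -0.3,"wz": 0.2,"hand": 36},{"tx": 0,"ty": 0,"tz": 0.6,"wx": 0,"wy": 0,"wz": 0,"hand": 36},{"tx": 0,"ty": 0,"tz": 0.8,"wx": 0,"wy": 0,"wz": 0,"hand": 36},{"tx": 0,"ty": 0,"tz": 0.7,"wx": 0,"wy": 0,"wz": 0,"hand": 36},{"tx": 0,"ty": 0,"tz": 0.5,"wx": 0,"wy": 0,"wz": 0,"hand": 36},{"tx": 0,"ty": 0,"tz": 0.3,"wx": 0,"wy": 0,"wz": 0,"hand": 36},{"tx": 0,"ty": 0,"tz": 0.3,"wx": 0,"wy": 0,"wz": 0,"hand": 36},{"tx": 0,"ty": 0,"tz": 0,"wx": 0,"wy": 0,"wz": 0,"hand": 36}])

```text
time: 19.07
position: [0.59, 0.3405, 0.0739]
ee_rot: [3.131, 0.703, 3.072]
contact_force: [0.1, -0.5, 0.2]
grip_width: 0.423
grip_force: 0.0
```

```bash
python3 r.py -28 0 -6
```

```text
[0.58889308 0.33660506 0.06840568] tip in stick frame [-23.8   3.9  -2.4]
rotvec deg [ 0.4  0.3 -0.2]
units now-axes [ 0.14 -0.13  0.12] target-axes [ 0.14 -0.13  0.12]
```

Small correction, then grip.

>>> drive_tool(series=[{"tx": 0.14,"ty": -0.13,"tz": 0.1,"wx": 0.4,"wy": 0.3,"wz": -0.2,"hand": 36},{"tx": 0,"ty": 0,"tz": 0,"wx": 0,"wy": 0,"wz": 0,"hand": 36},{"tx": 0,"ty": 0,"tz": 0,"wx": 0,"wy": 0,"wz": 0,"hand": 10},{"tx": 0,"ty": 0,"tz": 0,"wx": 0,"wy": 0,"wz": 0,"hand": 10},{"tx": 0,"ty": 0,"tz": 0,"wx": 0,"wy": 0,"wz": 0,"hand": 10},{"tx": 0,"ty": 0,"tz": 0,"wx": 0,"wy": 0,"wz": 0,"hand": 10},{"tx": 0,"ty": 0,"tz": 0,"wx": 0,"wy": 0,"wz": 0,"hand": 10}])

```text
time: 19.65
position: [0.5884, 0.3391, 0.0715]
ee_rot: [3.137, 0.7, 3.079]
contact_force: [-5.5, 1.1, 12.2]
grip_width: 0.23
grip_force: 37.4
```

```bash
python3 r.py -28 0 -6; python3 -c "
from h import *
s=robot.sense();print(s['contact_force'],s['grip_width']*85.4,s['grip_force'])"
```

```text
[0.58889308 0.33660506 0.06840568] tip in stick frame [-26.5   2.5  -3.2]
rotvec deg [0.3 0.1 0.1]
units now-axes [ 0.05 -0.08  0.09] target-axes [ 0.05 -0.08  0.09]
[-5.48915235  1.13531155 12.16184679] 19.633357976567194 37.40640878677368
```

>>> drive_tool(series=[{"tx": 0,"ty": -0.04,"tz": -0.12,"wx": 0,"wy": 2.5,"wz": 0,"hand": 10},{"tx": 0,"ty": 0,"tz": -0.12,"wx": 0,"wy": 2.5,"wz": 0,"hand": 10},{"tx": 0,"ty": 0,"tz": -0.06,"wx": 0,"wy": 1,"wz": 0,"hand": 10},{"tx": 0,"ty": 0,"tz": 0,"wx": 0,"wy": 0,"wz": 0,"hand": 10}])

```text
time: 19.98
position: [0.5835, 0.3349, 0.0772]
ee_rot: [3.139, 0.593, 3.073]
contact_force: [0.0, -0.1, -1.0]
grip_width: 0.217
grip_force: 40.7
```

>>> drive_tool(series=[{"tx": 0,"ty": -0.12,"tz": -0.04,"wx": 0,"wy": 0,"wz": 0,"hand": 10},{"tx": 0,"ty": -0.2,"tz": -0.04,"wx": 0,"wy": 0,"wz": 0,"hand": 10},{"tx": 0,"ty": -0.25,"tz": -0.04,"wx": 0,"wy": 0,"wz": 0,"hand": 10},{"tx": 0,"ty": 0,"tz": 0,"wx": 0,"wy": 0,"wz": 0,"hand": 10}])

```text
time: 20.32
position: [0.5783, 0.3146, 0.0774]
ee_rot: [-3.137, 0.591, 3.077]
contact_force: [0.6, -0.4, 0.3]
grip_width: 0.221
grip_force: 40.7
```

>>> drive_tool(series=[{"tx": 0,"ty": -0.1,"tz": -0.3,"wx": 0,"wy": 0,"wz": 0,"hand": 10},{"tx": 0,"ty": 0,"tz": -0.6,"wx": 0,"wy": 0,"wz": 0,"hand": 10},{"tx": 0,"ty": 0,"tz": -1,"wx": 0,"wy": 0,"wz": 0,"hand": 10},{"tx": 0,"ty": 0,"tz": -1,"wx": 0,"wy": 0,"wz": 0,"hand": 10},{"tx": 0,"ty": 0,"tz": -1,"wx": 0,"wy": 0,"wz": 0,"hand": 10},{"tx": 0,"ty": 0,"tz": -0.7,"wx": 0,"wy": 0,"wz": 0,"hand": 10},{"tx": 0,"ty": -0.3,"tz": -0.4,"wx": 0,"wy": 2,"wz": -0.3,"hand": 10},{"tx": 0,"ty": -0.5,"tz": -0.2,"wx": 0,"wy": 4,"wz": -0.6,"hand": 10},{"tx": 0,"ty": -0.5,"tz": 0,"wx": 0,"wy": 4,"wz": -0.6,"hand": 10},{"tx": 0,"ty": -0.5,"tz": 0,"wx": 0,"wy": 4,"wz": -0.6,"hand": 10},{"tx": 0,"ty": -0.5,"tz": 0,"wx": 0,"wy": 4,"wz": -0.6,"hand": 10},{"tx": 0,"ty": -0.5,"tz": 0,"wx": 0,"wy": 4,"wz": -0.6,"hand": 10},{"tx": 0,"ty": -0.5,"tz": 0,"wx": 0,"wy": 4,"wz": -0.6,"hand": 10},{"tx": 0,"ty": -0.5,"tz": 0,"wx": 0,"wy": 4,"wz": -0.6,"hand": 10},{"tx": 0,"ty": -0.5,"tz": 0,"wx": 0,"wy": 4,"wz": -0.6,"hand": 10},{"tx": 0,"ty": -0.5,"tz": 0,"wx": 0,"wy": 0,"wz": 0,"hand": 10},{"tx": 0,"ty": -0.5,"tz": 0,"wx": 0,"wy": 0,"wz": 0,"hand": 10},{"tx": 0,"ty": -0.5,"tz": 0,"wx": 0,"wy": 0,"wz": 0,"hand": 10}])

```text
time: 21.82
position: [0.4889, 0.146, 0.2111]
ee_rot: [-3.115, -0.004, -3.122]
contact_force: [0.2, 0.7, -0.3]
grip_width: 0.221
grip_force: 40.7
```

```bash
python3 -c "
from h import *
goto(-.046,.055,.2)"
```

```text
rack pos mm [-94.7 344.1 211.1] F [ 0.2  0.7 -0.3] w 18.9
rotvec deg [-1.5 -0.3 -0.9]
units now-axes [-1.79 -9.6   0.62] target-axes [-1.62 -9.64  0.37]
```

>>> drive_tool(series=[{"tx": -0.1,"ty": -0.4,"tz": 0,"wx": -1.5,"wy": -0.3,"wz": -0.9,"hand": 10},{"tx": -0.15,"ty": -0.8,"tz": 0,"wx": 0,"wy": 0,"wz": 0,"hand": 10},{"tx": -0.2,"ty": -1,"tz": 0,"wx": 0,"wy": 0,"wz": 0,"hand": 10},{"tx": -0.2,"ty": -1,"tz": 0,"wx": 0,"wy": 0,"wz": 0,"hand": 10},{"tx": -0.2,"ty": -1,"tz": 0,"wx": 0,"wy": 0,"wz": 0,"hand": 10},{"tx": -0.2,"ty": -1,"tz": 0,"wx": 0,"wy": 0,"wz": 0,"hand": 10},{"tx": -0.2,"ty": -1,"tz": 0,"wx": 0,"wy": 0,"wz": 0,"hand": 10},{"tx": -0.2,"ty": -1,"tz": 0,"wx": 0,"wy": 0,"wz": 0,"hand": 10},{"tx": -0.2,"ty": -1,"tz": 0,"wx": 0,"wy": 0,"wz": 0,"hand": 10},{"tx": 0,"ty": -0.9,"tz": 0.2,"wx": 0,"wy": 0,"wz": 0,"hand": 10},{"tx": 0,"ty": -0.5,"tz": 0.5,"wx": 0,"wy": 0,"wz": 0,"hand": 10},{"tx": 0,"ty": 0,"tz": 0.8,"wx": 0,"wy": 0,"wz": 0,"hand": 10},{"tx": 0,"ty": 0,"tz": 0.5,"wx": 0,"wy": 0,"wz": 0,"hand": 10},{"tx": 0,"ty": 0,"tz": 0,"wx": 0,"wy": 0,"wz": 0,"hand": 10}])

```text
time: 22.98
position: [0.5456, -0.1388, 0.1483]
ee_rot: [3.14, -0.006, -3.107]
contact_force: [0.1, 0.1, -0.1]
grip_width: 0.219
grip_force: 40.7
```

```bash
python3 -c "
from h import *
goto(-.044,.055,.079)
c=camera('wrist');save(c['image'],'w6.png');i=c['image'].astype(int)
print(mark_of(c,'mark_left'),mark_of(c,'mark_right'))
s=robot.sense();Rc=Ro.from_euler('xyz',s['ee_rot'])
print(proj(c,s['position']+Rc.apply([.0435,0,-.011])),proj(c,s['position']+Rc.apply([.0535,0,-.011])),proj(c,O+A.apply([.075,.055,.115])))
print([(np.round(x['rect']).tolist(),round(x['p'],2)) for x in outline_of(c,'stick_a')])
"
```

```text
rack pos mm [-48.4  57.5 148.3] F [ 0.1  0.1 -0.1] w 18.7
rotvec deg [ 0.1 -0.3 -0.1]
units now-axes [-0.16 -0.09  2.31] target-axes [-0.15 -0.08  2.31]
[] []
[272.06660885 200.80724754] [271.97278698 175.97970982] [270.71432091 412.63885698]
[([134.0, 286.0, 50.0, 182.0], 0.98), ([277.0, 273.0, 52.0, 206.0], 0.68)]
```

>>> drive_tool(series=[{"tx": -0.15,"ty": -0.08,"tz": 0.3,"wx": 0,"wy": -0.3,"wz": 0,"hand": 10},{"tx": 0,"ty": 0,"tz": 0.6,"wx": 0,"wy": 0,"wz": 0,"hand": 10},{"tx": 0,"ty": 0,"tz": 0.5,"wx": 0,"wy": 0,"wz": 0,"hand": 10},{"tx": 0,"ty": 0,"tz": 0.4,"wx": 0,"wy": 0,"wz": 0,"hand": 10},{"tx": 0,"ty": 0,"tz": 0.2,"wx": 0,"wy": 0,"wz": 0,"hand": 10},{"tx": 0,"ty": 0,"tz": 0.1,"wx": 0,"wy": 0,"wz": 0,"hand": 10},{"tx": 0,"ty": 0,"tz": 0.06,"wx": 0,"wy": 0,"wz": 0,"hand": 10},{"tx": 0,"ty": 0,"tz": 0,"wx": 0,"wy": 0,"wz": 0,"hand": 10}])

```text
time: 23.85
position: [0.5539, -0.1419, 0.0869]
ee_rot: [-3.141, 0.007, -3.107]
contact_force: [-0.1, 0.6, 1.2]
grip_width: 0.222
grip_force: 40.7
```

>>> drive_tool(series=[{"tx": 0,"ty": 0,"tz": 0.06,"wx": 0,"wy": 0,"wz": 0,"hand": 10},{"tx": 0,"ty": 0,"tz": 0.06,"wx": 0,"wy": 0,"wz": 0,"hand": 10},{"tx": 0,"ty": 0,"tz": 0,"wx": 0,"wy": 0,"wz": 0,"hand": 10}])

```text
time: 24.1
position: [0.5537, -0.1418, 0.0832]
ee_rot: [-3.141, 0.007, -3.107]
contact_force: [-0.2, -0.8, -0.1]
grip_width: 0.22
grip_force: 40.7
```

>>> drive_tool(series=[{"tx": 0,"ty": 0,"tz": 0.06,"wx": 0,"wy": 0.2,"wz": 0,"hand": 10},{"tx": 0,"ty": 0,"tz": 0.06,"wx": 0,"wy": 0,"wz": 0,"hand": 10},{"tx": 0,"ty": 0,"tz": 0.06,"wx": 0,"wy": 0,"wz": 0,"hand": 10},{"tx": 0,"ty": 0,"tz": 0,"wx": 0,"wy": 0,"wz": 0,"hand": 10}])

```text
time: 24.43
position: [0.5534, -0.1417, 0.0772]
ee_rot: [-3.141, 0.002, -3.107]
contact_force: [-0.3, -0.2, -0.1]
grip_width: 0.221
grip_force: 40.7
```

>>> drive_tool(series=[{"tx": 0,"ty": 0,"tz": 0.06,"wx": 0,"wy": 0,"wz": 0,"hand": 10},{"tx": 0,"ty": 0,"tz": 0.04,"wx": 0,"wy": 0,"wz": 0,"hand": 10},{"tx": 0,"ty": 0,"tz": 0,"wx": 0,"wy": 0,"wz": 0,"hand": 10}])

```text
time: 24.68
position: [0.5534, -0.1417, 0.0743]
ee_rot: [-3.141, 0.003, -3.107]
contact_force: [-0.2, 0.4, 0.0]
grip_width: 0.222
grip_force: 40.7
```

>>> drive_tool(series=[{"tx": 0,"ty": 0,"tz": 0.05,"wx": 0,"wy": 0,"wz": 0,"hand": 10},{"tx": 0,"ty": 0,"tz": 0.03,"wx": 0,"wy": 0,"wz": 0,"hand": 10},{"tx": 0,"ty": 0,"tz": 0,"wx": 0,"wy": 0,"wz": 0,"hand": 10}])

```text
time: 24.93
position: [0.5535, -0.1417, 0.072]
ee_rot: [-3.141, 0.003, -3.107]
contact_force: [-0.1, 0.2, -0.2]
grip_width: 0.217
grip_force: 40.7
```

>>> drive_tool(series=[{"tx": 0,"ty": 0,"tz": 0.05,"wx": 0,"wy": 0,"wz": 0,"hand": 10},{"tx": 0,"ty": 0,"tz": 0.03,"wx": 0,"wy": 0,"wz": 0,"hand": 10},{"tx": 0,"ty": 0,"tz": 0,"wx": 0,"wy": 0,"wz": 0,"hand": 10}])

```text
time: 25.18
position: [0.5539, -0.1419, 0.071]
ee_rot: [-3.142, 0.003, -3.107]
contact_force: [-2.5, 0.7, 7.4]
grip_width: 0.222
grip_force: 45.0
```

>>> drive_tool(series=[{"tx": 0,"ty": 0,"tz": -0.09,"wx": 0,"wy": 0,"wz": 0,"hand": 10},{"tx": -0.1,"ty": 0,"tz": 0,"wx": 0,"wy": 0,"wz": 0,"hand": 10},{"tx": -0.1,"ty": 0,"tz": 0,"wx": 0,"wy": 0,"wz": 0,"hand": 10},{"tx": -0.1,"ty": 0,"tz": 0,"wx": 0,"wy": 0,"wz": 0,"hand": 10},{"tx": -0.1,"ty": 0,"tz": 0,"wx": 0,"wy": 0,"wz": 0,"hand": 10},{"tx": -0.1,"ty": 0,"tz": 0,"wx": 0,"wy": 0,"wz": 0,"hand": 10},{"tx": 0,"ty": 0,"tz": 0,"wx": 0,"wy": 0,"wz": 0,"hand": 10}])

```text
time: 25.77
position: [0.5695, -0.1411, 0.0725]
ee_rot: [-3.141, 0.004, -3.106]
contact_force: [0.2, -0.2, -0.7]
grip_width: 0.222
grip_force: 40.8
```

>>> drive_tool(series=[{"tx": -0.06,"ty": 0,"tz": 0,"wx": 0,"wy": 0,"wz": 0,"hand": 10},{"tx": -0.06,"ty": 0,"tz": 0,"wx": 0,"wy": 0,"wz": 0,"hand": 10},{"tx": -0.06,"ty": 0,"tz": 0,"wx": 0,"wy": 0,"wz": 0,"hand": 10},{"tx": 0,"ty": 0,"tz": 0,"wx": 0,"wy": 0,"wz": 0,"hand": 10}])

```text
time: 26.1
position: [0.5745, -0.141, 0.0726]
ee_rot: [-3.141, 0.004, -3.107]
contact_force: [0.9, -0.2, -0.3]
grip_width: 0.223
grip_force: 40.8
```

>>> drive_tool(series=[{"tx": -0.06,"ty": 0,"tz": 0,"wx": 0,"wy": 0,"wz": 0,"hand": 10},{"tx": -0.05,"ty": 0,"tz": 0,"wx": 0,"wy": 0,"wz": 0,"hand": 10},{"tx": 0,"ty": 0,"tz": 0,"wx": 0,"wy": 0,"wz": 0,"hand": 10}])

```text
time: 26.35
position: [0.5777, -0.1409, 0.0727]
ee_rot: [-3.141, 0.003, -3.107]
contact_force: [-0.2, -0.3, -0.4]
grip_width: 0.223
grip_force: 40.8
```

>>> drive_tool(series=[{"tx": -0.05,"ty": 0,"tz": 0,"wx": 0,"wy": 0,"wz": 0,"hand": 10},{"tx": -0.05,"ty": 0,"tz": 0,"wx": 0,"wy": 0,"wz": 0,"hand": 10},{"tx": 0,"ty": 0,"tz": 0,"wx": 0,"wy": 0,"wz": 0,"hand": 10}])

```text
time: 26.6
position: [0.5793, -0.1409, 0.0723]
ee_rot: [3.142, 0.001, -3.107]
contact_force: [-2.2, -0.5, -0.1]
grip_width: 0.225
grip_force: 40.8
```

>>> drive_tool(series=[{"tx": -0.05,"ty": 0,"tz": 0,"wx": 0,"wy": 0,"wz": 0,"hand": 10},{"tx": 0,"ty": 0,"tz": 0.05,"wx": 0,"wy": 0,"wz": 0,"hand": 10},{"tx": 0,"ty": 0,"tz": 0.02,"wx": 0,"wy": 0,"wz": 0,"hand": 10},{"tx": 0,"ty": 0,"tz": 0,"wx": 0,"wy": 0,"wz": 0,"hand": 10}])

```text
time: 26.93
position: [0.5793, -0.141, 0.071]
ee_rot: [3.141, -0.002, -3.107]
contact_force: [-9.2, 0.9, 8.9]
grip_width: 0.223
grip_force: 45.4
```

Home on the fence and on the bars. Release, rise, and back off to look.

>>> drive_tool(series=[{"tx": 0,"ty": 0,"tz": 0,"wx": 0,"wy": 0,"wz": 0,"hand": 26},{"tx": 0,"ty": 0,"tz": 0,"wx": 0,"wy": 0,"wz": 0,"hand": 40},{"tx": 0,"ty": 0,"tz": 0,"wx": 0,"wy": 0,"wz": 0,"hand": 40},{"tx": 0,"ty": 0,"tz": -0.3,"wx": 0,"wy": 0,"wz": 0,"hand": 40},{"tx": 0,"ty": 0,"tz": -0.6,"wx": 0,"wy": 0,"wz": 0,"hand": 40},{"tx": 0,"ty": 0,"tz": -1,"wx": 0,"wy": 0,"wz": 0,"hand": 60},{"tx": 0,"ty": 0,"tz": -1,"wx": 0,"wy": 0,"wz": 0,"hand": 60},{"tx": 0,"ty": -0.3,"tz": -1,"wx": 0,"wy": 0,"wz": 0,"hand": 60},{"tx": 0.6,"ty": -0.6,"tz": -1,"wx": 0,"wy": 0,"wz": 0,"hand": 60},{"tx": 0.8,"ty": -0.6,"tz": -0.5,"wx": 0,"wy": 0,"wz": 0,"hand": 60},{"tx": 0.6,"ty": 0,"tz": 0,"wx": 0,"wy": 0,"wz": 0,"hand": 60},{"tx": 0,"ty": 0,"tz": 0,"wx": 0,"wy": 0,"wz": 0,"hand": 60}])

```text
time: 27.93
position: [0.5203, -0.1908, 0.2348]
ee_rot: [-3.14, 0.005, -3.112]
contact_force: [-0.6, 0.3, -0.4]
grip_width: 0.703
grip_force: 0.0
```

```bash
cat > u.py <<'E'
from h import *
np.set_printoptions(precision=1,suppress=True)
goto(0,0,.2)
c=camera('wrist');save(c['image'],'w7.png');i=c['image']
# expected pixel of things
for nm,P in {"mr":[.075,-.04,.115],"ml":[.075,.055,.115]}.items(): print(nm,proj(c,O+A.apply(P)))
hsv=cv2.cvtColor(i,cv2.COLOR_RGB2HSV)
y=(hsv[...,0]>20)&(hsv[...,0]<32)&(hsv[...,1]>180)&(hsv[...,2]>130)
n,l,st,ce=cv2.connectedComponentsWithStats(y.astype(np.uint8))
print("yellow",[(st[k].tolist(),ce[k]) for k in range(1,n) if st[k][4]>20])
for x in outline_of(c,'stick_a'):
    m=x["pixels"];rr=np.where(m.any(1))[0]
    if x["rect"][3]<70: continue
    print("stick",round(x["p"],2),np.round(x["rect"]),[(r,round(np.where(m[r])[0].mean(),1),m[r].sum()) for r in rr[3:-3:max(1,len(rr)//6)]])
c1=camera("scene")
for L in("bar","stick_a"): print(L,[(np.round(x['rect']).tolist(),round(x['p'],2)) for x in outline_of(c1,L)])
o=outline_of(c1,"bar")[0];P=np.array([atz(c1,p,0.016)[:2] for p in np.argwhere(o["pixels"])[:,::-1].astype(float)]);print(cv2.minAreaRect(P.astype(np.float32)*1000))
E
python3 u.py
```

```text
rack pos mm [-75.5   6.4 234.8] F [-0.6  0.3 -0.4] w 60.0
rotvec deg [-0.1  0.3 -0.4]
units now-axes [-2.5 -0.2  1.2] target-axes [-2.5 -0.2  1.2]
mr [227.4 352.4]
ml [327.1 352. ]
yellow []
stick 0.96 [328. 265.  22. 131.] [(np.int64(201), np.float64(327.5), np.int64(22)), (np.int64(223), np.float64(327.0), np.int64(23)), (np.int64(245), np.float64(325.0), np.int64(23)), (np.int64(267), np.float64(325.5), np.int64(22)), (np.int64(289), np.float64(324.5), np.int64(22)), (np.int64(311), np.float64(323.5), np.int64(20))]
stick 0.66 [228. 265.  29. 134.] [(np.int64(201), np.float64(226.0), np.int64(23)), (np.int64(223), np.float64(227.5), np.int64(24)), (np.int64(245), np.float64(228.5), np.int64(24)), (np.int64(267), np.float64(229.5), np.int64(22)), (np.int64(289), np.float64(230.5), np.int64(22)), (np.int64(311), np.float64(232.5), np.int64(22))]
bar [([298.0, 234.0, 27.0, 62.0], 0.8)]
stick_a [([230.0, 239.0, 23.0, 40.0], 0.93), ([398.0, 178.0, 46.0, 25.0], 0.73), ([377.0, 227.0, 45.0, 25.0], 0.67), ([196.0, 231.0, 20.0, 35.0], 0.57)]
((488.1058044433594, 26.855573654174805), (40.81326675415039, 204.0504913330078), 87.10313415527344)
```

```bash
python3 -c "
from h import *
c=camera('wrist')
for z in (.0845,.087):
  for p in [(327.5,201),(323.5,311),(326,199),(226,201),(232.5,311),(226,199)]: print(z,p,np.round(A.inv().apply(atz(c,p,z)-O)*1000,1))
  print('far ends',[np.round(A.inv().apply(atz(c,p,z)-O)*1000,1) for p in [(323,330.5),(233.5,332)]])
i=c['image'].astype(int)
for r in range(330,352,3): print(r,i[r,225].tolist(),i[r,233].tolist(),i[r,242].tolist(),i[r,324].tolist(),i[r,332].tolist())
for r in (340,346): print(r,[(k,i[r,k].tolist()) for k in list(range(212,250,3))+list(range(306,342,3))])
"
```

```text
0.0845 (327.5, 201) [-64.   57.7  84.5]
0.0845 (323.5, 311) [51.5 59.2 84.5]
0.0845 (326, 199) [-65.9  56.3  84.5]
0.0845 (226, 201) [-63.9 -33.9  84.5]
0.0845 (232.5, 311) [ 51.6 -32.4  84.5]
0.0845 (226, 199) [-65.8 -33.8  84.5]
far ends [array([74.8, 59.7, 84.5]), array([ 76.7, -32.4,  84.5])]
0.087 (327.5, 201) [-64.8  57.3  87. ]
0.087 (323.5, 311) [49.8 58.8 87. ]
0.087 (326, 199) [-66.6  55.9  87. ]
0.087 (226, 201) [-64.6 -33.5  87. ]
0.087 (232.5, 311) [ 49.8 -32.1  87. ]
0.087 (226, 199) [-66.5 -33.4  87. ]
far ends [array([72.9, 59.3, 87. ]), array([ 74.8, -32. ,  87. ])]
330 [90, 73, 42] [85, 69, 40] [18, 35, 62] [88, 72, 44] [21, 35, 60]
333 [88, 71, 25] [81, 66, 33] [20, 37, 61] [88, 72, 24] [20, 36, 60]
336 [88, 72, 26] [74, 63, 39] [20, 36, 61] [88, 71, 25] [21, 34, 60]
339 [88, 72, 26] [61, 55, 47] [17, 35, 61] [89, 72, 26] [22, 37, 60]
342 [89, 71, 24] [47, 46, 49] [19, 36, 61] [89, 71, 25] [22, 37, 59]
345 [87, 70, 24] [36, 42, 58] [24, 38, 62] [86, 69, 23] [28, 39, 57]
348 [89, 72, 24] [28, 38, 59] [15, 32, 59] [89, 72, 26] [41, 45, 52]
351 [127, 103, 37] [35, 57,
[... 404 characters left out ...]
), (318, [88, 71, 24]), (321, [88, 72, 25]), (324, [88, 72, 26]), (327, [88, 71, 26]), (330, [49, 49, 54]), (333, [18, 34, 57]), (336, [20, 35, 60]), (339, [22, 35, 61])]
346 [(212, [85, 70, 31]), (215, [89, 72, 25]), (218, [88, 72, 26]), (221, [88, 71, 26]), (224, [87, 71, 25]), (227, [89, 73, 27]), (230, [87, 72, 28]), (233, [35, 41, 57]), (236, [24, 38, 61]), (239, [21, 36, 60]), (242, [22, 39, 63]), (245, [20, 36, 61]), (248, [20, 34, 61]), (306, [19, 35, 59]), (309, [47, 47, 53]), (312, [89, 71, 24]), (315, [90, 72, 26]), (318, [89, 71, 25]), (321, [87, 70, 23]), (324, [89, 72, 26]), (327, [87, 70, 24]), (330, [75, 63, 34]), (333, [23, 36, 60]), (336, [18, 35, 59]), (339, [19, 34, 58])]
```

```bash
python3 -c "
from h import *
c=camera('wrist')
e=A.apply([1,0,0])
for p in [(223,340),(319.5,340),(222.5,346),(320.3,346)]:
    o,d=ray(c,p); t=(.0765-(o-O)@e)/(d@e); print(p,np.round(A.inv().apply(o+d*t-O)*1000,1))
"
```

```text
(223, 340) [ 76.5 -41.5  96.6]
(319.5, 340) [76.5 54.5 96.5]
(222.5, 346) [ 76.5 -40.7 105.2]
(320.3, 346) [ 76.5  54.3 105.1]
```

```bash
python3 -c "
from h import *
c=camera('wrist');i=c['image'].astype(int)
for r in (230,255,311,322): print(r,' '.join('%d:%d/%d/%d'%(k,*i[r-1:r+2,k].mean(0)) for k in list(range(208,252,2))+list(range(300,346,2))))
save(c['image'],'w8.png')"
```

```text
230 208:101/103/107 210:108/103/102 212:148/123/92 214:165/137/99 216:166/137/98 218:166/136/98 220:162/133/96 222:160/132/95 224:163/134/96 226:166/137/98 228:167/137/99 230:164/135/98 232:168/138/99 234:133/109/79 236:79/73/69 238:97/98/103 240:100/101/106 242:100/102/106 244:101/102/106 246:99/101/105 248:100/101/107 250:99/101/105 300:100/102/106 302:101/102/107 304:100/102/106 306:94/94/98 308:58/50/48 310:45/31/21 312:69/55/39 314:122/100/72 316:162/133/96 318:167/137/99 320:166/138/99 322:165/136/98 324:162/133/96 326:163/134/97 328:165/136/98 330:168/138/100 332:166/136/98 334:156/131/99 336:113/107/104 338:101/103/107 340:102/104/109 342:107/108/114 344:140/142/148
255 208:83/67/37 210:83/67/36 212:103/84/54 214:157/129/93 216:167/136/99 218:167/136/99 220:165/135/98 222:162/133/96 224:160/131/95 226:163/134/97 228:165/135/98 230:164/134/97 232:167/137/98 234:168/138/99 236:150/121/76 238:146/117/64 240:145/116/63 242:146/116/63 244:146/117/64 246:145/116/64 248:146/117/64 250:146/118/64 300:85/68/37 302:85/68/37 304:84/68/37 306:85/69/38 308:84/68/37 310:84/68/40 312:90/74/
[... 766 characters left out ...]
91 330:153/125/90 332:97/78/49 334:84/68/38 336:89/73/41 338:95/77/43 340:106/85/48 342:111/88/49 344:103/83/47
322 208:20/36/62 210:21/37/62 212:20/36/62 214:21/36/61 216:32/41/59 218:80/68/56 220:94/77/56 222:94/77/56 224:93/77/56 226:91/74/54 228:90/74/53 230:90/74/53 232:88/73/53 234:85/71/51 236:81/67/48 238:64/55/49 240:29/39/60 242:21/37/62 244:21/36/62 246:22/37/62 248:22/37/62 250:22/37/63 300:21/36/61 302:19/35/61 304:20/35/60 306:45/46/55 308:81/66/33 310:83/68/44 312:93/76/55 314:95/78/56 316:93/76/55 318:93/77/56 320:91/75/54 322:90/74/53 324:88/73/52 326:87/72/52 328:84/69/50 330:61/55/55 332:23/37/59 334:19/34/60 336:20/35/60 338:20/35/61 340:20/35/60 342:21/36/60 344:20/35/60
```

Both sticks are about 3 mm off their marks, well within the 12 mm allowed, parallel, and with their ends at the fence. That shifts my rack y to −0.1975. Next is the copper bar.

```bash
sed -i 's/-.1945,0/-.1975,0/' h.py; python3 -c "
from h import *
plan([.47,.0265,.2],Rtool(np.pi-.05))"
```

```text
rotvec deg [-0.   0.1  4.9]
units now-axes [1.53 7.19 1.06] target-axes [2.13 7.03 1.06]
```

>>> drive_tool(series=[{"tx": 0.2,"ty": 0.5,"tz": 0,"wx": 0,"wy": 0,"wz": 0,"hand": 70},{"tx": 0.2,"ty": 0.9,"tz": 0,"wx": 0,"wy": 0,"wz": 0,"hand": 70},{"tx": 0.2,"ty": 1,"tz": 0,"wx": 0,"wy": 0,"wz": 0,"hand": 70},{"tx": 0.2,"ty": 1,"tz": 0,"wx": 0,"wy": 0,"wz": 0,"hand": 70},{"tx": 0.2,"ty": 1,"tz": 0.2,"wx": 0,"wy": 0,"wz": 0,"hand": 70},{"tx": 0.2,"ty": 1,"tz": 0.3,"wx": 0,"wy": 0,"wz": 1.2,"hand": 70},{"tx": 0.2,"ty": 0.9,"tz": 0.3,"wx": 0,"wy": 0,"wz": 1.2,"hand": 70},{"tx": 0.1,"ty": 0.7,"tz": 0.2,"wx": 0,"wy": 0,"wz": 1.2,"hand": 70},{"tx": 0,"ty": 0.2,"tz": 0,"wx": 0,"wy": 0,"wz": 1.2,"hand": 70},{"tx": 0,"ty": 0,"tz": 0,"wx": 0,"wy": 0,"wz": 0,"hand": 70}])

```text
time: 29.22
position: [0.472, 0.0294, 0.2017]
ee_rot: [3.141, 0.002, 3.097]
contact_force: [-0.3, -0.7, 0.6]
grip_width: 0.821
grip_force: 0.0
```

```bash
cat > v.py <<'E'
from h import *
np.set_printoptions(precision=4,suppress=True)
c=camera("wrist");save(c["image"],"w9.png")
print([(m["point"],round(m["p"],2)) for m in mark_of(c,"bar")])
os=outline_of(c,"bar");print([(np.round(o["rect"]).tolist(),round(o["p"],2)) for o in os])
m=os[0]["pixels"]
for r in range(20,400,40):
    k=np.where(m[r])[0]
    if len(k): print(r,k.min(),k.max(),[np.round(atz(c,(e,r),.016)[:2]*1000,1).tolist() for e in (k.min()-.5,k.max()+.5)])
rr=np.where(m.any(1))[0];print("rows",rr.min(),rr.max(),atz(c,(np.where(m[rr.min()+2])[0].mean(),rr.min()-.5),.016),atz(c,(np.where(m[rr.max()-2])[0].mean(),rr.max()+.5),.016))
plan([.488,.0265,.06],Rtool(np.pi-.05))
E
python3 v.py
```

```text
[([275.1, 190.2], 0.97), ([105.4, 335.8], 0.36)]
[([273.0, 188.0, 48.0, 190.0], 0.62)]
100 252 295 [[392.0, 11.0], [393.8, 52.0]]
140 254 294 [[428.8, 10.6], [430.5, 50.1]]
180 254 294 [[468.2, 8.0], [470.0, 49.1]]
220 255 293 [[510.7, 6.3], [512.5, 46.9]]
260 257 294 [[556.6, 5.6], [558.4, 46.7]]
rows 92 281 [0.3854 0.0324 0.016 ] [0.5837 0.025  0.016 ]
rotvec deg [-0.   0.2  0. ]
units now-axes [-0.49  0.05  4.75] target-axes [-0.51  0.05  4.74]
```

>>> drive_tool(newtons=60, series=[{"tx": -0.25,"ty": -0.1,"tz": 0.5,"wx": 0,"wy": 0,"wz": -0.3,"hand": 70},{"tx": -0.25,"ty": 0,"tz": 1,"wx": 0,"wy": 0,"wz": 0,"hand": 70},{"tx": 0,"ty": 0,"tz": 1,"wx": 0,"wy": 0,"wz": 0,"hand": 70},{"tx": 0,"ty": 0,"tz": 1,"wx": 0,"wy": 0,"wz": 0,"hand": 70},{"tx": 0,"ty": 0,"tz": 1,"wx": 0,"wy": 0,"wz": 0,"hand": 70},{"tx": 0,"ty": 0,"tz": 0.8,"wx": 0,"wy": 0,"wz": 0,"hand": 70},{"tx": 0,"ty": 0,"tz": 0.5,"wx": 0,"wy": 0,"wz": 0,"hand": 70},{"tx": 0,"ty": 0,"tz": 0,"wx": 0,"wy": 0,"wz": 0,"hand": 70},{"tx": 0,"ty": 0,"tz": 0,"wx": 0,"wy": 0,"wz": 0,"hand": 70}])

```text
time: 30.12
position: [0.4877, 0.0218, 0.028]
ee_rot: [-3.141, 0.002, 3.096]
contact_force: [-0.7, 0.2, 0.0]
grip_width: 0.815
grip_force: 0.0
```

```bash
python3 -c "
from h import *
plan([.486,.0265,.006],Rtool(np.pi-.04))"
```

```text
rotvec deg [-0.   0.1 -0.3]
units now-axes [0.07 0.15 0.73] target-axes [0.06 0.15 0.73]
```

>>> drive_tool(series=[{"tx": 0.06,"ty": 0.15,"tz": 0.3,"wx": 0,"wy": 0,"wz": -0.3,"hand": 70},{"tx": 0,"ty": 0,"tz": 0.3,"wx": 0,"wy": 0,"wz": 0,"hand": 70},{"tx": 0,"ty": 0,"tz": 0.13,"wx": 0,"wy": 0,"wz": 0,"hand": 70},{"tx": 0,"ty": 0,"tz": 0,"wx": 0,"wy": 0,"wz": 0,"hand": 50},{"tx": 0,"ty": 0,"tz": 0,"wx": 0,"wy": 0,"wz": 0,"hand": 35},{"tx": 0,"ty": 0,"tz": 0,"wx": 0,"wy": 0,"wz": 0,"hand": 30},{"tx": 0,"ty": 0,"tz": 0,"wx": 0,"wy": 0,"wz": 0,"hand": 30},{"tx": 0,"ty": 0,"tz": 0,"wx": 0,"wy": 0,"wz": 0,"hand": 30},{"tx": 0,"ty": 0,"tz": 0,"wx": 0,"wy": 0,"wz": 0,"hand": 30}])

```text
time: 30.87
position: [0.4865, 0.0273, 0.007]
ee_rot: [-3.141, 0.004, 3.103]
contact_force: [-2.2, -1.5, 6.6]
grip_width: 0.446
grip_force: 61.0
```

>>> drive_tool(series=[{"tx": 0,"ty": 0,"tz": -0.3,"wx": 0,"wy": 0,"wz": 0,"hand": 30},{"tx": 0,"ty": 0,"tz": -0.6,"wx": 0,"wy": 0,"wz": 0,"hand": 30},{"tx": 0,"ty": 0,"tz": -1,"wx": 0,"wy": 0,"wz": 0,"hand": 30},{"tx": 0,"ty": 0,"tz": -1,"wx": 0,"wy": 0,"wz": 0,"hand": 30},{"tx": 0,"ty": 0,"tz": -1,"wx": 0,"wy": 0,"wz": 0,"hand": 30},{"tx": 0,"ty": 0,"tz": -1,"wx": 0,"wy": 0,"wz": 3,"hand": 30},{"tx": 0,"ty": 0,"tz": -1,"wx": 0,"wy": 0,"wz": 5,"hand": 30},{"tx": 0,"ty": 0,"tz": -0.6,"wx": 0,"wy": 0,"wz": 6,"hand": 30},{"tx": 0,"ty": 0,"tz": -0.3,"wx": 0,"wy": 0,"wz": 6,"hand": 30},{"tx": 0,"ty": 0,"tz": 0,"wx": 0,"wy": 0,"wz": 6,"hand": 30},{"tx": 0,"ty": 0,"tz": 0,"wx": 0,"wy": 0,"wz": 6,"hand": 30},{"tx": 0,"ty": 0,"tz": 0,"wx": 0,"wy": 0,"wz": 6,"hand": 30},{"tx": 0,"ty": 0,"tz": 0,"wx": 0,"wy": 0,"wz": 6,"hand": 30},{"tx": 0,"ty": 0,"tz": 0,"wx": 0,"wy": 0,"wz": 6,"hand": 30},{"tx": 0,"ty": 0,"tz": 0,"wx": 0,"wy": 0,"wz": 6,"hand": 30},{"tx": 0,"ty": 0,"tz": 0,"wx": 0,"wy": 0,"wz": 6,"hand": 30},{"tx": 0,"ty": 0,"tz": 0,"wx": 0,"wy": 0,"wz": 6,"hand": 30},{"tx": 0,"ty": 0,"tz": 0,"wx": 0,"wy": 0,"wz": 6,"hand": 30},{"tx": 0,"ty": 0,"tz": 0,"wx": 0,"wy": 0,"wz": 6,"hand": 30},{"tx": 0,"ty": 0,"tz": 0,"wx": 0,"wy": 0,"wz": 5.6,"hand": 30}])

```text
time: 32.53
position: [0.4845, 0.0276, 0.2097]
ee_rot: [3.14, 0.0, 1.604]
contact_force: [-0.6, -0.7, -5.0]
grip_width: 0.443
grip_force: 61.8
```

```bash
python3 -c "
from h import *
goto(.005,.03,.2,True);print(robot.sense()['joint_pos'])
c=camera('wrist')
o=outline_of(c,'bar');print([(np.round(x['rect']).tolist(),round(x['p'],2)) for x in o])
m=o[0]['pixels'];rr=np.where(m.any(1))[0]
for r in rr[3::20]:
  k=np.where(m[r])[0];print(r,k.min(),k.max())
s=robot.sense();Rc=Ro.from_euler('xyz',s['ee_rot'])
for x in (.1,.02):print(x,[np.round(proj(c,s['position']+Rc.apply([x,y,-.009])),1) for y in (-.02,.02)])
"
```

```text
rack pos mm [-103.3  229.   209.7] F [-0.6 -0.7 -5. ] w 37.8
rotvec deg [ 0.1  0.  -0.2]
units now-axes [-6.62  3.63  0.33] target-axes [-6.63  3.61  0.32]
[-0.34065773  0.12248903  0.21283914  1.95106983 -0.0290327   1.06956893
 -0.08221504]
[([276.0, 205.0, 109.0, 345.0], 0.57)]
37 223 329
57 223 330
77 224 329
97 225 328
117 226 327
137 227 326
157 228 325
177 228 324
197 229 323
217 230 323
237 231 322
257 233 320
277 235 318
297 236 317
317 235 318
337 236 317
357 237 316
377 272 281
0.1 [array([221.5,  38.8]), array([332.7,  38.3])]
0.02 [array([231.4, 243.8]), array([324.2, 243.5])]
```

>>> drive_tool(series=[{"tx": -0.4,"ty": 0.2,"tz": 0,"wx": 0,"wy": 0,"wz": -0.2,"hand": 30},{"tx": -0.7,"ty": 0.35,"tz": 0,"wx": 0,"wy": 0,"wz": 0,"hand": 30},{"tx": -0.8,"ty": 0.45,"tz": 0,"wx": 0,"wy": 0,"wz": 0,"hand": 30},{"tx": -0.8,"ty": 0.45,"tz": 0,"wx": 0,"wy": 0,"wz": 0,"hand": 30},{"tx": -0.8,"ty": 0.45,"tz": 0,"wx": 0,"wy": 0,"wz": 0,"hand": 30},{"tx": -0.8,"ty": 0.45,"tz": 0,"wx": 0,"wy": 0,"wz": 0,"hand": 30},{"tx": -0.8,"ty": 0.45,"tz": 0,"wx": 0,"wy": 0,"wz": 0,"hand": 30},{"tx": -0.7,"ty": 0.4,"tz": 0,"wx": 0,"wy": 0,"wz": 0,"hand": 30},{"tx": -0.5,"ty": 0.3,"tz": 0.2,"wx": 0,"wy": 0,"wz": 0,"hand": 30},{"tx": -0.3,"ty": 0.13,"tz": 0.4,"wx": 0,"wy": 0,"wz": 0,"hand": 30},{"tx": 0,"ty": 0,"tz": 0.7,"wx": 0,"wy": 0,"wz": 0,"hand": 30},{"tx": 0,"ty": 0,"tz": 0.7,"wx": 0,"wy": 0,"wz": 0,"hand": 30},{"tx": 0,"ty": 0,"tz": 0.6,"wx": 0,"wy": 0,"wz": 0,"hand": 30},{"tx": 0,"ty": 0,"tz": 0.4,"wx": 0,"wy": 0,"wz": 0,"hand": 30},{"tx": 0,"ty": 0,"tz": 0.2,"wx": 0,"wy": 0,"wz": 0,"hand": 30},{"tx": 0,"ty": 0,"tz": 0,"wx": 0,"wy": 0,"wz": 0,"hand": 30},{"tx": 0,"ty": 0,"tz": 0,"wx": 0,"wy": 0,"wz": 0,"hand": 30}])

```text
time: 34.05
position: [0.6031, -0.1655, 0.115]
ee_rot: [3.138, 0.0, 1.613]
contact_force: [0.9, -0.4, -3.1]
grip_width: 0.443
grip_force: 61.7
```

```bash
python3 -c "
from h import *
goto(.005,.015,.098,True)"
```

```text
rack pos mm [  8.3  31.7 115. ] F [ 0.9 -0.4 -3.1] w 37.8
rotvec deg [0.2 0.  0.4]
units now-axes [-0.56 -0.11  0.57] target-axes [-0.56 -0.11  0.57]
```

>>> drive_tool(series=[{"tx": -0.2,"ty": -0.11,"tz": 0.2,"wx": 0.2,"wy": 0,"wz": 0.4,"hand": 30},{"tx": -0.2,"ty": 0,"tz": 0.2,"wx": 0,"wy": 0,"wz": 0,"hand": 30},{"tx": -0.15,"ty": 0,"tz": 0.15,"wx": 0,"wy": 0,"wz": 0,"hand": 30},{"tx": 0,"ty": 0,"tz": 0,"wx": 0,"wy": 0,"wz": 0,"hand": 30}])

```text
time: 34.38
position: [0.5991, -0.1846, 0.0973]
ee_rot: [-3.14, 0.001, 1.603]
contact_force: [-0.8, 0.1, -4.4]
grip_width: 0.446
grip_force: 61.7
```

>>> drive_tool(series=[{"tx": 0,"ty": 0,"tz": 0.05,"wx": 0,"wy": 0,"wz": 0,"hand": 30},{"tx": 0,"ty": 0,"tz": 0.05,"wx": 0,"wy": 0,"wz": 0,"hand": 30},{"tx": 0,"ty": 0,"tz": 0,"wx": 0,"wy": 0,"wz": 0,"hand": 30}])

```text
time: 34.63
position: [0.6003, -0.1819, 0.095]
ee_rot: [-3.141, -0.0, 1.606]
contact_force: [-0.7, 0.0, -4.2]
grip_width: 0.442
grip_force: 61.8
```

>>> drive_tool(series=[{"tx": -0.1,"ty": 0,"tz": 0,"wx": 0,"wy": 0,"wz": 0,"hand": 30},{"tx": -0.15,"ty": 0,"tz": 0,"wx": 0,"wy": 0,"wz": 0,"hand": 30},{"tx": -0.15,"ty": 0,"tz": 0,"wx": 0,"wy": 0,"wz": 0,"hand": 30},{"tx": -0.1,"ty": 0,"tz": 0,"wx": 0,"wy": 0,"wz": 0,"hand": 30},{"tx": -0.06,"ty": 0,"tz": 0,"wx": 0,"wy": 0,"wz": 0,"hand": 30},{"tx": 0,"ty": 0,"tz": 0,"wx": 0,"wy": 0,"wz": 0,"hand": 30}])

```text
time: 35.13
position: [0.6007, -0.2002, 0.0953]
ee_rot: [-3.141, 0.001, 1.604]
contact_force: [-0.3, -0.5, -3.4]
grip_width: 0.445
grip_force: 61.8
```

>>> drive_tool(series=[{"tx": -0.06,"ty": 0,"tz": 0,"wx": 0,"wy": 0,"wz": 0,"hand": 30},{"tx": -0.06,"ty": 0,"tz": 0,"wx": 0,"wy": 0,"wz": 0,"hand": 30},{"tx": 0,"ty": 0,"tz": 0,"wx": 0,"wy": 0,"wz": 0,"hand": 30}])

```text
time: 35.38
position: [0.6009, -0.2032, 0.0952]
ee_rot: [-3.141, 0.001, 1.605]
contact_force: [-0.1, -1.2, -3.7]
grip_width: 0.444
grip_force: 61.8
```

```bash
python3 -c "
from h import *
goto(.005,-.01,.093,True)"
```

```text
rack pos mm [ 4.7 -5.8 95.2] F [-0.1 -1.2 -3.7] w 37.9
rotvec deg [-0.   0.  -0.1]
units now-axes [-0.14  0.01  0.07] target-axes [-0.14  0.01  0.07]
```

>>> drive_tool(series=[{"tx": -0.06,"ty": 0,"tz": 0,"wx": 0,"wy": 0,"wz": 0,"hand": 30},{"tx": -0.06,"ty": 0,"tz": 0,"wx": 0,"wy": 0,"wz": 0,"hand": 30},{"tx": 0,"ty": 0,"tz": 0,"wx": 0,"wy": 0,"wz": 0,"hand": 30}])

```text
time: 35.63
position: [0.601, -0.2069, 0.0953]
ee_rot: [-3.141, 0.001, 1.605]
contact_force: [-0.1, -0.1, -3.7]
grip_width: 0.44
grip_force: 61.8
```

>>> drive_tool(series=[{"tx": -0.05,"ty": 0,"tz": 0,"wx": 0,"wy": 0,"wz": 0,"hand": 30},{"tx": -0.05,"ty": 0,"tz": 0,"wx": 0,"wy": 0,"wz": 0,"hand": 30},{"tx": 0,"ty": 0,"tz": 0,"wx": 0,"wy": 0,"wz": 0,"hand": 30}])

```text
time: 35.88
position: [0.6012, -0.208, 0.095]
ee_rot: [-3.141, -0.002, 1.606]
contact_force: [-0.6, 3.2, -3.7]
grip_width: 0.444
grip_force: 61.8
```

>>> drive_tool(series=[{"tx": -0.03,"ty": 0,"tz": 0.03,"wx": 0,"wy": 0,"wz": 0,"hand": 30},{"tx": 0,"ty": 0,"tz": 0.03,"wx": 0,"wy": 0,"wz": 0,"hand": 30},{"tx": 0,"ty": 0,"tz": 0.03,"wx": 0,"wy": 0,"wz": 0,"hand": 30},{"tx": 0,"ty": 0,"tz": 0,"wx": 0,"wy": 0,"wz": 0,"hand": 30}])

```text
time: 36.22
position: [0.6013, -0.208, 0.0937]
ee_rot: [-3.141, -0.003, 1.607]
contact_force: [-2.6, 6.1, 3.1]
grip_width: 0.445
grip_force: 62.7
```

>>> drive_tool(series=[{"tx": 0,"ty": 0,"tz": 0.03,"wx": 0,"wy": 0,"wz": 0,"hand": 30},{"tx": 0,"ty": 0,"tz": 0.03,"wx": 0,"wy": 0,"wz": 0,"hand": 30},{"tx": 0,"ty": 0,"tz": 0,"wx": 0,"wy": 0,"wz": 0,"hand": 30}])

```text
time: 36.47
position: [0.6014, -0.208, 0.0936]
ee_rot: [-3.141, -0.004, 1.607]
contact_force: [-5.8, 7.3, 12.9]
grip_width: 0.446
grip_force: 63.6
```

Seated on the sticks and home against the end plate. I'll ease off, release, and rise.

>>> drive_tool(series=[{"tx": 0,"ty": 0,"tz": -0.04,"wx": 0,"wy": 0,"wz": 0,"hand": 30},{"tx": 0,"ty": 0,"tz": 0,"wx": 0,"wy": 0,"wz": 0,"hand": 44},{"tx": 0,"ty": 0,"tz": 0,"wx": 0,"wy": 0,"wz": 0,"hand": 56},{"tx": 0,"ty": 0,"tz": 0,"wx": 0,"wy": 0,"wz": 0,"hand": 60},{"tx": 0,"ty": 0,"tz": 0,"wx": 0,"wy": 0,"wz": 0,"hand": 60},{"tx": 0,"ty": 0,"tz": -0.3,"wx": 0,"wy": 0,"wz": 0,"hand": 60},{"tx": 0,"ty": 0,"tz": -0.6,"wx": 0,"wy": 0,"wz": 0,"hand": 60},{"tx": 0,"ty": 0,"tz": -1,"wx": 0,"wy": 0,"wz": 0,"hand": 60},{"tx": 0,"ty": 0,"tz": -1,"wx": 0,"wy": 0,"wz": 0,"hand": 60},{"tx": 0,"ty": 0,"tz": -1,"wx": 0,"wy": 0,"wz": 0,"hand": 60},{"tx": 0.5,"ty": 0,"tz": -0.6,"wx": 0,"wy": 0,"wz": 0,"hand": 60},{"tx": 1,"ty": 0,"tz": 0,"wx": 0,"wy": 0,"wz": 0,"hand": 60},{"tx": 1,"ty": 0,"tz": 0,"wx": 0,"wy": 0,"wz": 0,"hand": 60},{"tx": 0.5,"ty": 0,"tz": 0,"wx": 0,"wy": 0,"wz": 0,"hand": 60},{"tx": 0,"ty": 0,"tz": 0,"wx": 0,"wy": 0,"wz": 0,"hand": 60}])

```text
time: 37.72
position: [0.5989, -0.1148, 0.2277]
ee_rot: [3.141, -0.003, 1.612]
contact_force: [-0.2, 0.0, -0.3]
grip_width: 0.705
grip_force: 0.0
```

```bash
cat > y.py <<'E'
from h import *
np.set_printoptions(precision=1,suppress=True)
goto(0,0,.2,True)
c=camera('wrist');save(c['image'],'w10.png')
rk=lambda p,z:A.inv().apply(atz(c,p,z)-O)*1000
for L,z in (('bar',.1025),('stick_a',.0865)):
  for x in outline_of(c,L)[:4]:
    ct,_=cv2.findContours(x["pixels"].astype(np.uint8),0,2);k=max(ct,key=cv2.contourArea)
    P=np.array([rk(q[0].astype(float),z)[:2] for q in k],np.float32)
    print(L,round(x['p'],2),np.round(x['rect']),"rack rect",cv2.minAreaRect(P),"min",P.min(0),"max",P.max(0))
c1=camera('scene')
for L in('bar','stick_a','thin_strip','polish_jar','dome_block'): print(L,[(np.round(x['rect']).tolist(),round(x['p'],2)) for x in outline_of(c1,L)])
E
python3 y.py
```

```text
rack pos mm [  5.9  82.6 227.7] F [-0.2  0.  -0.3] w 60.2
rotvec deg [ 0.1 -0.2  0.3]
units now-axes [-2.8 -0.2  0.9] target-axes [-2.8 -0.2  0.9]
bar 0.89 [276. 282.  49. 193.] rack rect ((4.824585914611816, -2.0695343017578125), (40.376731872558594, 194.13003540039062), 0.0520741306245327) min [-15.4 -99.1] max [25. 95.]
stick_a 0.95 [276. 308. 139.  28.] rack rect ((49.245521545410156, -30.028831481933594), (47.597084045410156, 28.23887062072754), 0.3655889928340912) min [ 25.5 -44.3] max [ 73.1 -15.8]
stick_a 0.85 [278. 220. 151.  28.] rack rect ((-40.76525115966797, 61.52768325805664), (48.95122146606445, 23.713857650756836), 0.38317906856536865) min [-65.2  49.5] max [-16.3  73.5]
bar [([205.0, 234.0, 73.0, 32.0], 0.74)]
stick_a [([397.0, 181.0, 40.0, 21.0], 0.93), ([379.0, 228.0, 45.0, 28.0], 0.75), ([196.0, 234.0, 21.0, 37.0], 0.72)]
thin_strip [([362.0, 268.0, 10.0, 25.0], 0.72)]
polish_jar [([429.0, 228.0, 25.0, 26.0], 0.75), ([196.0, 179.0, 12.0, 12.0], 0.62)]
dome_block [([242.0, 311.0, 26.0, 31.0], 0.78), ([144.0, 172.0, 46.0, 65.0], 0.74)]
```

```bash
python3 -c "
from h import *
np.set_printoptions(precision=1,suppress=True)
c=camera('wrist')
for x in outline_of(c,'stick_a')[:3]:
    m=x['pixels'];cc=np.where(m.any(0))[0]
    for k in (cc.min()+2,cc.max()-2):
        r=np.where(m[:,k])[0].mean();print(k,r,A.inv().apply(atz(c,(k+(2.5 if k>276 else -2.5),r),.0865)-O)*1000)
s=robot.sense();print(s['time'])
"
```

```text
201 213.5 [-65.4  60.   86.5]
353 212.0 [74.2 61.2 86.5]
210 311.5 [-63.9 -41.3  86.5]
342 309.0 [ 70.4 -38.6  86.5]
38.2667
```

```bash
python3 -c "
from h import *
np.set_printoptions(precision=1,suppress=True)
c=camera('wrist');i=c['image'].astype(int)
for r in (212,308): 
  print(r,' '.join('%d:%d/%d/%d'%(k,*i[r-1:r+2,k].mean(0)) for k in list(range(196,218,2))+list(range(334,364,2))))
for k in (204,208,344,348): print(k,A.inv().apply(atz(c,(k,308),.0865)-O)*1000)
"
```

```text
212 196:91/79/58 198:102/86/64 200:136/112/80 202:145/118/85 204:145/119/85 206:145/119/85 208:145/118/85 210:145/119/85 212:145/119/85 214:145/120/86 216:145/119/85 334:139/113/82 336:129/105/76 338:92/74/54 340:79/64/46 342:79/65/46 344:79/65/46 346:78/64/46 348:78/65/45 350:79/65/47 352:79/65/47 354:77/64/42 356:72/58/22 358:71/57/22 360:54/48/34 362:26/33/45
308 196:19/17/19 198:16/18/18 200:19/19/20 202:18/19/20 204:19/18/20 206:20/19/20 208:34/30/25 210:107/88/64 212:138/113/82 214:140/115/83 216:141/116/83 334:81/67/48 336:81/66/47 338:80/66/47 340:80/66/47 342:77/63/45 344:48/39/29 346:16/16/15 348:11/9/11 350:14/13/14 352:10/11/11 354:12/11/12 356:12/13/14 358:12/13/14 360:12/11/13 362:13/13/12
204 [-66.8 -36.8  86.5]
208 [-62.9 -36.8  86.5]
344 [ 70.  -36.9  86.5]
348 [ 73.9 -36.9  86.5]
```

```bash
python3 -c "
from h import *
print(ticket.finish_job())"
```

```text
the job is handed in; nothing more can be done
None
```

I handed the job in at about 38 s of the 72 s allowed: both pale sticks lie on the brass bars in line with their marks and home on the fence, and the copper bar rests across them, parallel to the brass bars and felt home against the end plate. My last pictures could not show the right stick's fence end or the bar's end at the plate, and the hand-in gave no verdict.

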